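# Tidy the vanity: tins in the drawer, compacts on the sloped ledge

## Robot

A 6-joint arm with a two-finger parallel gripper is mounted at the origin on the work surface. World frame = base frame: x ahead of the robot, y to its left, z up, the work surface at z = 0. Lengths are in m, angles in rad, forces in N, time in s.
With the tool pointing down it reaches from about 0.375 to 0.9 m from the base axis. Payload 3.1 kg.
Tool frame: the origin (TCP) lies at the centre of the arm's flange, where the gripper is bolted on; the fingertips stand 182 mm ahead of it and the grasp point (between the pads) lies 164 mm ahead of it; z points along the fingers, x is the direction in which the jaws open and shut, and the axes are right-handed (so a half turn about z gives the same grasp; the last joint's range is limited). The gripper opens to 87 mm and grips with 3 to 60 N. Pads are 19 mm wide; open, the fingers measure 117 mm over their backs; the gripper's body (75 mm by 190 mm) begins 51 mm behind the grasp point.
Start: joints at [0.93, 0.527, 1.433, -0, 1.181, -0.178], TCP at [0.278, 0.56, 0.405] pointing down, gripper open.
Joint ranges: [-3.08, 3.08], [-0.75, 2.2], [0.22, 2.44], [-1.43, 4.57], [0, 2.65], [-2.85, 2.85]. Speed limits (rad/s): [2.79, 2.79, 3.14, 3.14, 3.14, 3.14].

## Interface

Orientations are given as a unit quaternion [x, y, z, w].
In Python, from rig import status, eyes, robot gives the robot as it stands. The module is installed in compiled form; this text tells all that it offers.
- The arm moves only by the tool step_arm, never from a script. Its argument "steps" is a list of rows, each a list of 7 numbers: the closure, from -1 (fully open) to 1 (shut), so that 0 is half open, then the shift along the tool's x, y, z each as a share of 0.025 m, from -1 to 1, then the turn, a rotation vector about the tool's x, y, z each as a share of 8 degrees, from -1 to 1. In form: [[jaw, dx, dy, dz, rx, ry, rz], ...]. A call has exactly 10 rows; each row shifts and turns the commanded pose from where the row before left it, along the tool's axes as they then stand; what a row does not reach is not made up. A row lasts 1/10 s, in which the tool goes at most 50 mm and 8.59 degrees, less where a joint would pass 70% of its speed; a pose out of reach is approached as far as the arm can. A call with a number of a shift or a turn outside -1 to 1 is refused whole. A call with a gripper value outside its range is refused whole. The fingers move at their own pace and stop on an object; "squeeze" is the grip in N (left out, the last holds). Time passes only in rows, so rows that do not move let the fingers close, or fill a call up. It gives the time, the measured TCP pose, the force and the opening at its end, in the units of the state.
- status.get_obs(): the state, without advancing time (a new reading comes with each control period).
- eyes.camera(name): name is "scene" or "top"; returns (picture, depth): 400x640x3 uint8, red, green, blue; 400x640 float32, m along the optical axis (not along the pixel's ray), 0 where there is no reading.
- eyes.camera_info(name): a dict with "K" (3x3 intrinsics, pixels), "R" (3x3) and "t" (3): a world point X has camera coordinates R X + t. Camera axes: x right, y down, z forward; pixel columns grow to the right and rows downward; lengths in m; the calibration is good to about 2 mm. A picture is of the moment at which its call begins. camera_info takes no time and is no camera call.
- robot.hand_in(): hands the job in, once; it reports no verdict.
The state is a dict: "time": time; "q": joint angles; "joint_velocities": joint speeds; "joint_torque": joint torques, N m; "position": TCP position; "tool_rot": TCP orientation; "ft_force": force on the tool from outside, world axes, zero at the start; "moment": the same for the moment, N m; "grip_width": finger opening in m.
Only numpy, scipy, OpenCV 4.12 (cv2) and the standard library are available. Lean on these libraries where they do the work, as an engineer would, in place of code of your own. Each camera call takes 0.05 s, during which the arm holds its last target.

## Task

Open the drawer wide, put every round tin from the top of the drawer unit inside it, and then slide the drawer fully shut. Also set every black compact on the display stand's narrow sloped ledge, side by side, each lying flat on the slope with its long side running straight up it and its lower short edge against the front lip. Leave the mug, pump dispenser, eyelash curler and lipstick stand where they are.

Things in the scene. Friction and masses are not known exactly. Their poses are not given: they have to be found in the camera images.
- unit_drawer0 (a joint): How far the drawer of the drawer unit is pulled out, in m: 0 fully shut, 0.125 fully open. It slides along the unit's -x, stays where it is left, and takes 1 to 2 N to move.
- unit_drawer0_handle (a point): Middle of the drawer's steel bar handle: a level round bar 11 mm thick and 126 mm long along the unit's y, 35 mm out from the drawer front (24 to 29 mm of clear space behind the bar), 47 mm above the vanity top; free from above. It moves with the drawer.
- unit: White drawer unit, fixed, 190 mm deep (x, handle not counted), 230 mm wide (y), 85 mm high, one drawer across the whole front. Origin: centre of its underside; x points from the front to the back, so the drawer opens to -x; z up. Its flat top, 85 mm above the vanity, starts 80 mm in front of the origin (-x) and ends 95 mm behind it, and has a rim 6 mm high and 4 mm wide all round. It may stand on the left or on the right.
- drawer_floor (a point): Centre of the drawer's inner floor, 22 mm above the vanity, moving with the drawer; axes as the unit's. The inside is 145 mm long (x), 188 mm wide (y), walls 41 mm high, and 51 mm clear under the unit's top when shut. Fully open, the part from x = -72 mm to x = +47 mm about this point lies free from above.
- stand: Light wooden display stand, fixed: a 100 x 270 mm base plate with two upright boards that carry the sloped ledge. Origin: centre of its foot, on the vanity; x points from the low front edge of the ledge to its high rear, z up. It may stand on the left or on the right.
- ledge: The stand's sloped ledge, a narrow board rising 25 degrees to the rear. Origin: on its upper face at the foot of the front lip, mid-width, 62 mm above the vanity; x points up the slope, y along the 270 mm width (-135 to 135 mm), z square out of the face. The face is 56 mm long in x (a compact overhangs at the top); the lip, at x = -5 to 0 mm, stands 8 mm above the face. No end stops. A compact may slide down to the lip.
- compact1: Black flat oblong powder compact, 74 mm (x) by 42 mm (y) by 16 mm thick (z), about 60 g, lying flat on the vanity in front of the stand. Origin: its centre. May be absent.
- compact2: Black flat oblong powder compact, 74 mm (x) by 42 mm (y) by 16 mm thick (z), about 60 g, lying flat on the vanity in front of the stand. Origin: its centre. May be absent.
- compact3: Black flat oblong powder compact, 74 mm (x) by 42 mm (y) by 16 mm thick (z), about 60 g, lying flat on the vanity in front of the stand. Origin: its centre. May be absent.
- tin1: Round flat aluminium tin, 44 mm diameter, 24 mm high (z, its axis), about 45 g, at first lying flat on top of the drawer unit. Origin: its centre. May be absent.
- tin2: Round flat aluminium tin, 44 mm diameter, 24 mm high (z, its axis), about 45 g, at first lying flat on top of the drawer unit. Origin: its centre. May be absent.
- tin3: Round flat aluminium tin, 44 mm diameter, 24 mm high (z, its axis), about 45 g, at first lying flat on top of the drawer unit. Origin: its centre. May be absent.
- mug: Bystander: black ceramic mug, 78 mm wide, 90 mm high, with pencils standing up to 150 mm. Origin: centre of its foot.
- pump: Bystander: white pump dispenser, 62 mm wide, 155 mm high. Origin: centre of its foot.
- curler: Bystander: steel eyelash curler lying flat, 100 x 50 x 10 mm, long along x. Origin: centre of its underside.
- lipstick_stand: Bystander: clear acrylic stand with four lipsticks, 70 (x) x 120 (y) mm, 78 mm high. Origin: centre of its foot.
Not all that is in view belongs to the job. What is shaped like the tin3 but green or pink is not meant.

How it is judged:
By the outcome, as a careful person would: the job done as asked, in the order asked, and still so for the second after the job is handed in, with the robot touching nothing.
Of compact1, compact2, compact3 only 2 to 3 are there at a start; the rules pass over those that are not, and their reading is None.
Of tin1, tin2, tin3 only 2 to 3 are there at a start; the rules pass over those that are not, and their reading is None.
At some moment in a run one of tin1, tin2, tin3 may be knocked a few centimetres aside while the robot is not near it.
Once in a run the grip may slacken for a moment while it holds something.
It also fails if it takes over 210 s, if anything falls off the work surface, if the arm or the gripper's body presses on something with over 40 N, if the wrist force passes 120 N, or if a joint passes its speed limit or range.

## Working session

There is one attempt and no reset: what is moved stays moved. The work goes in short steps, Python scripts to look and compute and a tool call to move; the robot and the scene stay as the last step left them, time stands still between calls to the robot, and variables do not carry over. Pictures are saved under pics/ and viewed, and the job is handed in when it is done.

Besides the shell and the picture viewer there is one more tool, called in YAML: its name, and indented under it one key for each argument. step_arm: Moves the arm, as the interface text tells. Its arguments: {"type":"object","properties":{"steps":{"type":"array"},"squeeze":{"type":"number"}},"required":["steps"]}

```bash
mkdir -p pics; ls; cat > h.py <<'E'
import numpy as np, cv2
from rig import status, eyes, robot
def snap(name,tag):
    p,d=eyes.camera(name); cv2.imwrite(f'pics/{tag}.png',p[:,:,::-1]); np.savez(f'pics/{tag}.npz',p=p,d=d); return p,d
def world(name,d):
    c=eyes.camera_info(name);K,R,t=map(np.array,(c['K'],c['R'],c['t']))
    v,u=np.mgrid[:d.shape[0],:d.shape[1]]
    X=np.stack([(u-K[0,2])/K[0,0]*d,(v-K[1,2])/K[1,1]*d,d],-1)
    return (X-t)@R
def ray(name,uv,z):
    c=eyes.camera_info(name);K,R,t=map(np.array,(c['K'],c['R'],c['t']))
    o=-R.T@t; d=R.T@np.linalg.inv(K)@np.array([uv[0],uv[1],1.]); return o+d*(z-o[2])/d[2]
E
python3 - <<'E'
from h import *
for n in('scene','top'):
    p,d=snap(n,n+'0'); c=eyes.camera_info(n); print(n,np.round(c['K'],1).tolist(),np.round(c['R'],3).tolist(),np.round(c['t'],3).tolist(),(d==0).mean())
o=status.get_obs(); print({k:np.round(v,3).tolist() for k,v in o.items()})
E
```

```text
pics
scene [[501.1, 0.0, 314.8], [0.0, 501.1, 206.1], [0.0, 0.0, 1.0]] [[-0.633, 0.774, 0.007], [0.556, 0.461, -0.692], [-0.539, -0.433, -0.722]] [0.394, -0.27, 1.855] 0.0087421875
top [[376.2, 0.0, 321.4], [0.0, 376.2, 196.0], [0.0, 0.0, 1.0]] [[0.007, -1.0, -0.002], [-0.996, -0.007, -0.088], [0.088, 0.002, -0.996]] [0.003, 0.626, 1.137] 0.004015625
{'time': 0.1, 'q': [0.931, 0.528, 1.434, -0.0, 1.181, -0.179], 'joint_velocities': [-0.001, -0.002, -0.002, -0.001, -0.001, -0.0], 'joint_torque': [-0.001, -44.098, -17.715, 0.063, 0.053, -0.0], 'position': [0.278, 0.559, 0.404], 'tool_rot': [0.85, 0.527, -0.001, 0.0], 'ft_force': [0.142, -1.003, -0.387], 'moment': [0.007, -0.006, 0.042], 'grip_width': 0.087}
```

View pics/scene0.png

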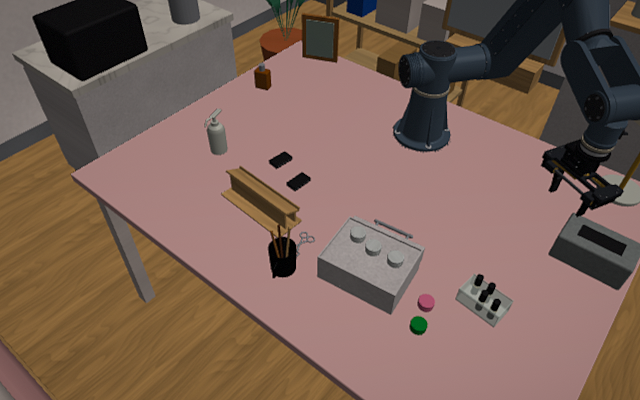

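View pics/top0.png

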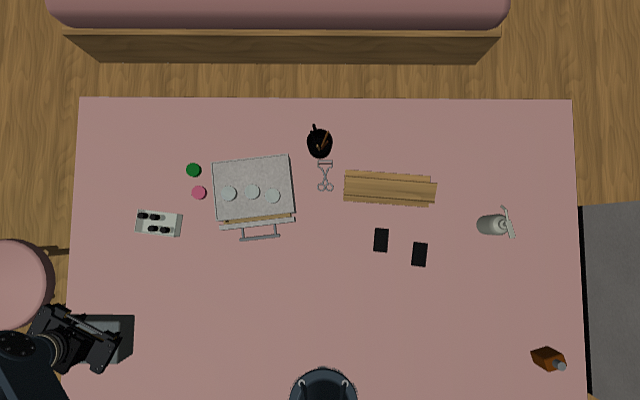

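The scene view shows the unit (370,262) with three tins at (357,234), (373,246) and (396,259), the stand (262,197), and two compacts at (281,160) and (298,181). In the top view the unit is at (254,190), the tins at (230,193), (252,191) and (274,196), the compacts at (381,240) and (419,254), the stand at (390,188), and the handle at (260,237). Now I'll measure.

```bash
python3 - <<'E'
from h import *
f=np.load('pics/top0.npz');p,d=f['p'],f['d'];W=world('top',d)
cv2.imwrite('pics/crop0.png',cv2.resize(p[140:280,170:450,::-1],None,fx=2.8,fy=2.8,interpolation=cv2.INTER_CUBIC))
hsv=cv2.cvtColor(p,cv2.COLOR_RGB2HSV)
# compacts
m=((hsv[...,2]<60)).astype(np.uint8); m[:, :360]=0; m[:220]=0;m[280:]=0;m[:,440:]=0
n,l,s,c=cv2.connectedComponentsWithStats(m)
for i in range(1,n):
    if s[i,4]>100:
        (x,y),(w,h),a=cv2.minAreaRect(np.argwhere(l==i)[:,::-1].astype(np.float32))
        q=np.array([ray('top',b,0.016)[:2] for b in cv2.boxPoints(((x,y),(w+1,h+1),a))])
        e=[q[1]-q[0],q[2]-q[1]];L=[np.linalg.norm(k) for k in e];k=e[int(np.argmax(L))]
        print('compact',q.mean(0).round(4),np.round(L,4),'long ang',np.degrees(np.arctan2(k[1],k[0])).round(1),'z',np.median(W[l==i][:,2]).round(4))
# heights
Z=W[...,2]
def rect(mask,nm,z):
    n,l,s,c=cv2.connectedComponentsWithStats(mask.astype(np.uint8))
    for i in range(1,n):
        if s[i,4]>60:
            P=W[l==i][:,:2].astype(np.float32);(x,y),(w,h),a=cv2.minAreaRect(P*1000)
            print(nm,s[i,4],np.round([x,y,w,h,a],1),'pix',c[i].round(1),'z',np.median(Z[l==i]).round(4))
roi=np.zeros(Z.shape,bool); roi[140:250,195:445]=1
rect(roi&(Z>0.075)&(Z<0.0935),'h75-93',0)
rect(roi&(Z>0.098)&(Z<0.12)&(np.arange(640)<300),'tin',0)
rect(roi&(Z>0.03)&(Z<0.058)&(np.arange(640)<300),'handle',0)
rect(roi&(Z>0.015)&(np.arange(640)>338),'stand',0)
E
```

```text
compact [ 0.4934 -0.1759] [0.0741 0.046 ] long ang -5.1 z 0.0171
compact [ 0.4503 -0.2939] [0.0741 0.0477] long ang -7.2 z 0.017
h75-93 4032 [646.2 213.1 175.7 230.9   7.1] pix [251.8 186.4] z 0.086
h75-93 872 [ 655.  -196.8  270.    35.9   86. ] pix [391.1 184.3] z 0.0812
tin 187 [630.7 208.9  42.7  40.8  45.3] pix [251.8 191.7] z 0.1095
tin 189 [626.1 276.2  40.8  42.8   2.6] pix [228.3 193.2] z 0.1099
tin 184 [619.8 150.1  42.5  41.1  64. ] pix [272.1 195.6] z 0.1099
handle 205 [512.6 195.4  40.3 123.8   7.2] pix [258.9 235.7] z 0.0514
stand 1913 [ 632.9 -153.5  136.8  359.5   13.5] pix [390.  189.8] z 0.0741
stand 243 [496.1 -97.1  64.6 204.5   0.5] pix [380.6 239. ] z 0.0176
stand 83 [ 4.762e+02 -2.986e+02  2.150e+01  4.050e+01  2.000e-01] pix [419.9 246.1] z 0.0179
```

View pics/crop0.png

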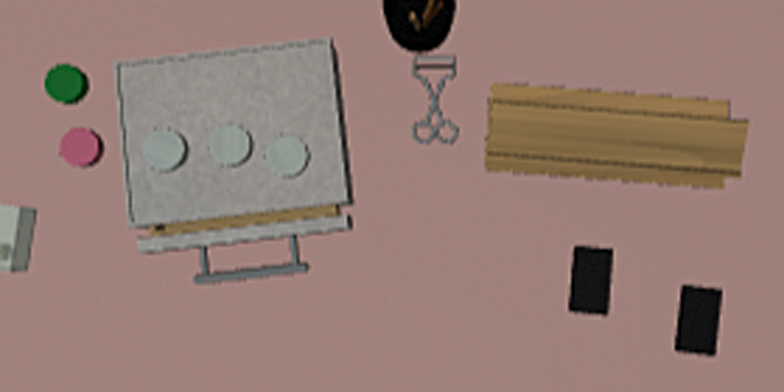

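```bash
cat >> h.py <<'E'
from scipy.spatial.transform import Rotation as Ro
UY=np.radians(7.1); UO=np.array([0.6388,0.2122,0])
def frame(yaw): return np.array([[np.cos(yaw),-np.sin(yaw),0],[np.sin(yaw),np.cos(yaw),0],[0,0,1]])
def tou(P): return (np.asarray(P)-UO)@frame(UY)
def fromu(P): return frame(UY)@np.asarray(P)+UO
def down(yaw): # tool x at yaw, z down
    c,s=np.cos(yaw),np.sin(yaw); return np.array([[c,s,0],[s,-c,0],[0,0,-1.]])
def plan(g,Rt):
    """g grasp point world, Rt desired tool axes (columns)"""
    o=status.get_obs(); p=np.array(o['position']); Rc=Ro.from_quat(o['tool_rot']).as_matrix()
    tcp=np.asarray(g)-0.164*Rt[:,2]
    rv=Ro.from_matrix(Rc.T@Rt).as_rotvec()
    print('t',round(o['time'],2),'grasp now',(p+0.164*Rc[:,2]).round(4),'w',round(float(o['grip_width']),4),'F',np.round(o['ft_force'],1))
    print(' rot units(8deg)',(np.degrees(rv)/8).round(2),' shift units(25mm): in current axes',(Rc.T@(tcp-p)/0.025).round(2),' after turn',(Rt.T@(tcp-p)/0.025).round(2))
E
python3 - <<'E'
from h import *
f=np.load('pics/top0.npz');p,d=f['p'],f['d'];W=world('top',d);U=tou(W);Z=W[...,2]
for nm,m in (('bar',(Z>.035)&(Z<.06)&(U[...,0]<-.12)&(U[...,0]>-.2)&(abs(U[...,1])<.1)),('front',(Z>.05)&(Z<.09)&(U[...,0]<-.082)&(U[...,0]>-.115)&(abs(U[...,1])<.13)),('top',(Z>.08)&(Z<.093)&(U[...,0]>-.085)&(U[...,0]<.12)&(abs(U[...,1])<.13))):
    q=U[m]; print(nm,m.sum(),'x',np.percentile(q[:,0],[2,10,50,90,98]).round(4),'y',np.percentile(q[:,1],[1,99]).round(4),'z',np.percentile(q[:,2],[5,50,95]).round(4))
for u0 in (-.16,-.15,-.14,-.13,-.12,-.11,-.10,-.09,-.08):
    m=(abs(U[...,0]-u0)<.005)&(abs(U[...,1])<.05)&(Z>-.05); print(u0,np.sort(Z[m]).round(3)[::6])
# bar by depth at the bar-only ends in unit coords; both views
S=np.load('pics/scene0.npz');Ws=world('scene',S['d']);Us=tou(Ws)
m=(Us[...,2]>.035)&(Us[...,2]<.06)&(Us[...,0]<-.125)&(Us[...,0]>-.2)&(abs(Us[...,1])<.08);q=Us[m];print('scene bar',m.sum(),np.median(q,0).round(4),np.percentile(q[:,0],[5,95]).round(4),np.percentile(q[:,1],[1,99]).round(4),)
m=(Us[...,2]>.08)&(Us[...,2]<.093)&(abs(Us[...,0])<.12)&(abs(Us[...,1])<.14);print('scene top',np.percentile(Us[m],[1,99],axis=0).round(4))
m=(Us[...,2]>.104)&(Us[...,2]<.12)&(abs(Us[...,0])<.12)&(abs(Us[...,1])<.14)
n,l,s,c=cv2.connectedComponentsWithStats(m.astype(np.uint8))
for i in range(1,n):
    if s[i,4]>30: print('scene tin',s[i,4],Ws[l==i].mean(0).round(4),c[i])
# stand profile
SY=np.radians(-4)
F=frame(SY);c0=np.array([.655,-.1968,0]);Q=(W-c0)@F
m=(abs(Q[...,1])<.12)&(abs(Q[...,0])<.1)&(Z>.004)
for a in np.arange(-.09,.08,.01):
    k=m&(abs(Q[...,0]-a)<.005); print('stand x',a.round(3),k.sum(),np.percentile(Z[k],[10,50,90]).round(4) if k.any() else '')
E
```

```text
bar 178 x [-0.1472 -0.1462 -0.141  -0.1314 -0.1228] y [-0.0606  0.0602] z [0.0471 0.0516 0.0553]
front 549 x [-0.1072 -0.106  -0.0976 -0.0882 -0.0861] y [-0.1098  0.1081] z [0.0605 0.0719 0.0762]
top 3983 x [-0.0767 -0.0642  0.0178  0.0796  0.0914] y [-0.1132  0.1123] z [0.0825 0.086  0.0908]
-0.16 [-0.005 -0.003 -0.002 -0.001 -0.001 -0.     0.     0.001  0.001  0.001
  0.001  0.002  0.002  0.003  0.003  0.004  0.005  0.006]
-0.15 [-0.004 -0.002 -0.001 -0.     0.     0.001  0.001  0.002  0.002  0.003
  0.003  0.004  0.006  0.049  0.05   0.052  0.054]
-0.14 [-0.004  0.001  0.003  0.047  0.048  0.049  0.05   0.051  0.051  0.052
  0.052  0.053  0.053  0.053  0.054  0.054  0.055  0.056  0.058]
-0.13 [-0.003 -0.003 -0.002 -0.001 -0.001 -0.     0.     0.     0.001  0.002
  0.003  0.003  0.003  0.004  0.004  0.005  0.05   0.053]
-0.12 [-0.004 -0.002 -0.002 -0.001 -0.001 -0.     0.     0.     0.001  0.002
  0.002  0.002  0.003  0.003  0.005  0.007  0.051]
-0.11 [-0.006 -0.002 -0.001 -0.001  0.     0.     0.001  0.001  0.002  0.002
  0.003  0.003  0.004  0.021  0.047  0.051  0.057  0.07   0.0
[... 710 characters left out ...]
2604 257.05325444]
stand x -0.09 29 [0.0043 0.0047 0.0058]
stand x -0.08 31 [0.0043 0.0047 0.0071]
stand x -0.07 16 [0.0042 0.005  0.0054]
stand x -0.06 18 [0.0042 0.0047 0.0061]
stand x -0.05 146 [0.0047 0.0067 0.0099]
stand x -0.04 381 [0.0059 0.0642 0.0708]
stand x -0.03 279 [0.0624 0.0656 0.0691]
stand x -0.02 284 [0.0669 0.0704 0.0738]
stand x -0.01 281 [0.0719 0.0751 0.0785]
stand x -0.0 293 [0.0764 0.0797 0.0833]
stand x 0.01 285 [0.0812 0.0846 0.0879]
stand x 0.02 50 [0.0806 0.0841 0.087 ]
stand x 0.03 148 [0.0048 0.0075 0.0102]
stand x 0.04 218 [0.0049 0.0073 0.0099]
stand x 0.05 100 [0.005  0.0069 0.0093]
stand x 0.06 24 [0.0041 0.0047 0.0057]
stand x 0.07 24 [0.0042 0.0048 0.0065]
```

```bash
python3 - <<'E'
from h import *
g=fromu([-0.139,0,0.16]); print(g); plan(g,down(UY))
E
```

```text
[0.50086586 0.19501939 0.16      ]
t 0.1 grasp now [0.2781 0.5591 0.2399] w 0.0873 F [ 0.1 -1.  -0.4]
 rot units(8deg) [0.   0.01 7.06]  shift units(25mm): in current axes [-9.07 14.47  3.21]  after turn [ 7.04 15.56  3.19]
```

step_arm:
  steps:
    - [0.5,0,0,0,0,0,0.9]
    - [0.5,0,0,0,0,0,0.9]
    - [0.5,0,0,0,0,0,0.9]
    - [0.5,0,0,0,0,0,0.9]
    - [0.5,0,0,0,0,0,0.9]
    - [0.5,0,0,0,0,0,0.9]
    - [0.5,0,0,0,0,0,0.85]
    - [0.5,0.5,1,0,0,0,0.8]
    - [0.5,0.5,1,0,0,0,0]
    - [0.5,0.5,1,0,0,0,0]
  squeeze: 30

```text
time: 1.1
position: [0.3276, 0.4909, 0.4042]
tool_rot: [0.998, 0.063, -0.0, 0.0]
ft_force: [-0.6, -1.0, 0.5]
grip_width: 0.0234
```

step_arm:
  steps:
    - [0.5,0.4,1,0,0,0,0]
    - [0.5,0.4,1,0,0,0,0]
    - [0.5,0.4,1,0,0,0,0]
    - [0.5,0.4,1,0,0,0,0]
    - [0.5,0.4,1,0,0,0,0]
    - [0.5,0.4,1,0,0,0,0]
    - [0.5,0.4,1,0,0,0,0]
    - [0.5,0.4,1,0,0,0,0]
    - [0.5,0.4,1,0,0,0,0]
    - [0.5,0.4,1,0,0,0,0]

```text
time: 2.1
position: [0.458, 0.255, 0.4044]
tool_rot: [0.998, 0.062, -0.0, 0.0]
ft_force: [-0.1, 0.3, 0.2]
grip_width: 0.0221
```

```bash
python3 - <<'E'
from h import *
g=fromu([-0.139,0,0.16]); plan(g,down(UY)); print(status.get_obs()['q'])
E
```

```text
t 2.1 grasp now [0.4579 0.2549 0.2404] w 0.0221 F [-0.1  0.3  0.2]
 rot units(8deg) [0.   0.01 0.01]  shift units(25mm): in current axes [1.41 2.59 3.22]  after turn [1.4  2.59 3.22]
[2.94600191e-01 3.92973849e-01 1.68401537e+00 2.13132834e-05
 1.06548552e+00 1.69919348e-01]
```

step_arm:
  steps:
    - [0.5,0.4,0.7,0,0,0,0]
    - [0.5,0.4,0.7,0,0,0,0]
    - [0.5,0.3,0.6,0,0,0,0]
    - [0.5,0.31,0.59,0.5,0,0,0]
    - [0.5,0,0,1,0,0,0]
    - [0.5,0,0,1,0,0,0]
    - [0.5,0,0,1,0,0,0]
    - [0.5,0,0,1,0,0,0]
    - [0.5,0,0,0.7,0,0,0]
    - [0.5,0,0,0,0,0,0]

```text
time: 3.1
position: [0.4996, 0.1957, 0.2716]
tool_rot: [0.998, 0.062, -0.004, 0.0]
ft_force: [-1.4, -1.4, 0.0]
grip_width: 0.0217
```

```bash
python3 - <<'E'
from h import *
g=fromu([-0.139,0,0.047]); plan(g,down(UY)); 
p,d=snap('scene','s1');q,e=snap('top','t1')
a=cv2.resize(p[180:330,290:450],None,fx=2.5,fy=2.5);b=cv2.resize(q[140:290,190:350],None,fx=2.5,fy=2.5)
cv2.imwrite('pics/c1.png',np.hstack([a,b])[:,:,::-1])
E
```

```text
t 3.1 grasp now [0.4984 0.1955 0.1076] w 0.0217 F [-1.4 -1.4  0. ]
 rot units(8deg) [0.   0.05 0.01]  shift units(25mm): in current axes [0.06 0.03 2.42]  after turn [0.05 0.03 2.42]
```

View pics/c1.png

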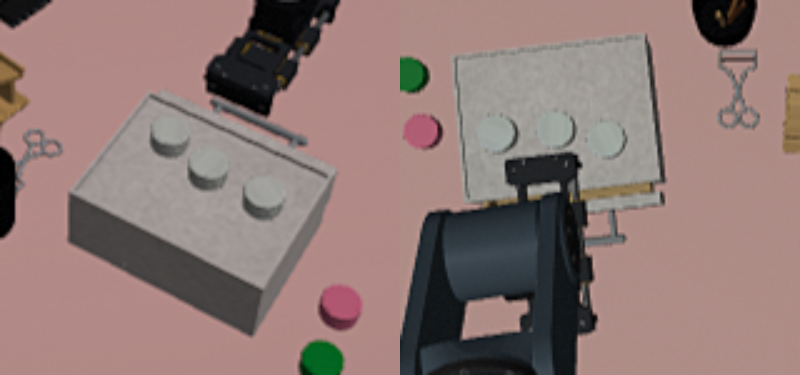

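The scene crop shows the gripper at (245,80) poised over the bar. The bar shows from (212,103) to (305,142), and all three tins are still in place. I'll lower 52 mm, 4 mm off-centre so the gripper's body clears the right tin.

step_arm:
  steps:
    - [0.5,0.05,-0.13,0,0,0,0]
    - [0.5,0,0,0.3,0,0,0]
    - [0.5,0,0,0.3,0,0,0]
    - [0.5,0,0,0.3,0,0,0]
    - [0.5,0,0,0.3,0,0,0]
    - [0.5,0,0,0.3,0,0,0]
    - [0.5,0,0,0.3,0,0,0]
    - [0.5,0,0,0.2,0,0,0]
    - [0.5,0,0,0.2,0,0,0]
    - [0.5,0,0,0,0,0,0]

```text
time: 4.2
position: [0.5014, 0.1995, 0.219]
tool_rot: [0.998, 0.062, -0.001, 0.0]
ft_force: [0.5, -0.4, -0.6]
grip_width: 0.0217
```

step_arm:
  steps:
    - [1,0,0,0,0,0,0]
    - [1,0,0,0,0,0,0]
    - [1,0,0,0,0,0,0]
    - [1,0,0,0,0,0,0]
    - [1,0,0,0,0,0,0]
    - [1,0,0,0,0,0,0]
    - [1,0,0,0,0,0,0]
    - [1,0,0,0,0,0,0]
    - [1,0,0,0,0,0,0]
    - [1,0,0,0,0,0,0]

```text
time: 5.2
position: [0.5017, 0.1995, 0.2198]
tool_rot: [0.998, 0.062, 0.0, 0.0]
ft_force: [-0.6, -0.9, -0.1]
grip_width: 0.0101
```

```bash
python3 - <<'E'
from h import *
g=fromu([-0.255,0.004,0.052]); plan(g,down(UY)); 
E
```

```text
t 5.2 grasp now [0.5017 0.1995 0.0558] w 0.0101 F [-0.6 -0.9 -0.1]
 rot units(8deg) [ 0.   -0.    0.01]  shift units(25mm): in current axes [-4.69  0.01  0.15]  after turn [-4.69  0.01  0.15]
```

Gripped on the bar, with a 10 mm opening. Pulling.

step_arm:
  steps:
    - [1,-0.25,0,0,0,0,0]
    - [1,-0.5,0,0,0,0,0]
    - [1,-0.5,0,0,0,0,0]
    - [1,-0.5,0,0,0,0,0]
    - [1,-0.5,0,0,0,0,0]
    - [1,-0.5,0,0,0,0,0]
    - [1,-0.5,0,0,0,0,0]
    - [1,-0.5,0,0,0,0,0]
    - [1,-0.5,0,0,0,0,0]
    - [1,-0.25,0,0,0,0,0]

```text
time: 6.2
position: [0.3883, 0.1854, 0.2198]
tool_rot: [0.998, 0.062, -0.001, 0.0]
ft_force: [0.7, 0.9, -3.8]
grip_width: 0.0095
```

step_arm:
  steps:
    - [1,-0.1,0,0,0,0,0]
    - [1,-0.05,0,0,0,0,0]
    - [1,-0.05,0,0,0,0,0]
    - [1,0,0,0,0,0,0]
    - [1,0,0,0,0,0,0]
    - [1,0,0,0,0,0,0]
    - [1,0,0,0,0,0,0]
    - [1,0,0,0,0,0,0]
    - [1,0,0,0,0,0,0]
    - [1,0,0,0,0,0,0]

```text
time: 7.2
position: [0.3852, 0.185, 0.2198]
tool_rot: [0.998, 0.062, 0.0, -0.0]
ft_force: [0.3, 4.1, -1.7]
grip_width: 0.01
```

```bash
python3 - <<'E'
from h import *
o=status.get_obs();print(tou(o['position']))
q,e=snap('top','t2');cv2.imwrite('pics/c2.png',cv2.resize(q[140:290,170:350,::-1],None,fx=4,fy=4))
p,d=snap('scene','s2')
U=tou(world('scene',d));Z=U[...,2];m=(Z>.035)&(Z<.06)&(U[...,0]<-.23)&(U[...,0]>-.3)&(abs(U[...,1])<.1);print(m.sum(),np.median(U[m],0))
E
```

```text
[-0.25500936  0.00434789  0.21978015]
53 [-0.25096466  0.04090736  0.04791939]
```

View pics/c2.png

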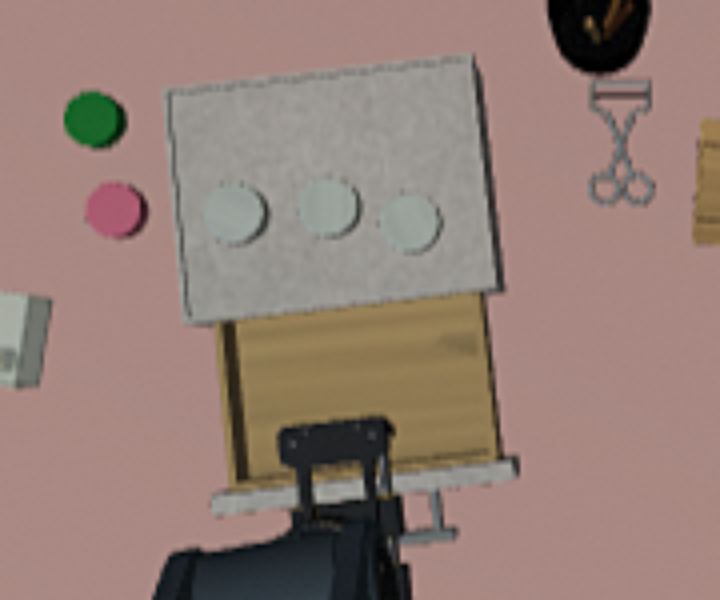

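The drawer is open wide: floor at (360,390), handle held, tins untouched. I'll nudge it to the stop, release to 22 mm and lift.

step_arm:
  steps:
    - [1,-0.1,0,0,0,0,0]
    - [1,-0.05,0,0,0,0,0]
    - [1,0,0,0,0,0,0]
    - [0.5,0,0,0,0,0,0]
    - [0.5,0,0,0,0,0,0]
    - [0.5,0,0,0,0,0,0]
    - [0.5,0,0,0,0,0,0]
    - [0.5,0,0,-0.2,0,0,0]
    - [0.5,0,0,-0.5,0,0,0]
    - [0.5,0,0,-1,0,0,0]

```text
time: 8.3
position: [0.3802, 0.1841, 0.2618]
tool_rot: [0.998, 0.062, -0.003, 0.0]
ft_force: [1.3, -0.7, 0.6]
grip_width: 0.0219
```

step_arm:
  steps:
    - [0.5,0,0,-1,0,0,0]
    - [-0.6,0,0,-1,0,0,0]
    - [-0.6,0,0,-1,0,0,0]
    - [-0.6,0,0,-1,0,0,0]
    - [-0.6,0,0,0,0,0,0]
    - [-0.6,0,0,0,0,0,0]
    - [-0.6,0,0,0,0,0,0]
    - [-0.6,0,0,0,0,0,0]
    - [-0.6,0,0,0,0,0,0]
    - [-0.6,0,0,0,0,0,0]

```text
time: 9.3
position: [0.3812, 0.1844, 0.3616]
tool_rot: [0.998, 0.062, -0.001, 0.0]
ft_force: [1.1, 0.6, -0.6]
grip_width: 0.0692
```

```bash
cat >> h.py <<'E'
def tins(tag):
    r=[]
    for n in ('top','scene'):
        p,d=snap(n,tag+n);W=world(n,d);U=tou(W);Z=W[...,2]
        m=(Z>.099)&(Z<.12)&(abs(U[...,0])<.11)&(abs(U[...,1])<.125)
        k,l,s,c=cv2.connectedComponentsWithStats(m.astype(np.uint8))
        for i in range(1,k):
            if s[i,4]>60:
                q=W[(l==i)&(Z>.104)]; (x,y),rr=cv2.minEnclosingCircle(q[:,:2].astype(np.float32))
                print(n,'tin',s[i,4],'mean',q.mean(0).round(4),'circ',np.round([x,y,rr],4),'unit',tou([x,y,.097]).round(4),'pix',c[i].round(0))
E
python3 - <<'E'
from h import *
tins('a'); plan(fromu([-0.005,0,.2]),down(UY))
E
```

```text
top tin 185 mean [0.6306 0.2089 0.1099] circ [0.6309 0.2091 0.0218] unit [-0.0082 -0.0021  0.097 ] pix [252. 192.]
top tin 189 mean [0.6257 0.2766 0.1096] circ [0.6258 0.2764 0.0222] unit [-0.005   0.0653  0.097 ] pix [228. 193.]
top tin 184 mean [0.6196 0.1499 0.1097] circ [0.6199 0.15   0.0219] unit [-0.0264 -0.0594  0.097 ] pix [272. 196.]
scene tin 175 mean [0.6239 0.1511 0.1077] circ [0.6229 0.1504 0.0231] unit [-0.0234 -0.0594  0.097 ] pix [357. 233.]
scene tin 189 mean [0.6349 0.2095 0.1074] circ [0.6348 0.2087 0.024 ] unit [-0.0044 -0.003   0.097 ] pix [373. 246.]
scene tin 199 mean [0.6297 0.2776 0.1077] circ [0.6294 0.2769 0.024 ] unit [-0.0014  0.0654  0.097 ] pix [395. 258.]
t 9.4 grasp now [0.3812 0.1844 0.1979] w 0.0694 F [ 0.  -0.1 -0.6]
 rot units(8deg) [0.   0.01 0.  ]  shift units(25mm): in current axes [10.16  0.18 -0.09]  after turn [10.16  0.17 -0.08]
```

```bash
python3 - <<'E'
from h import *
plan(fromu([-0.025,-0.0594,.107]),down(UY))
E
```

```text
t 9.4 grasp now [0.3812 0.1844 0.1979] w 0.0694 F [ 0.  -0.1 -0.6]
 rot units(8deg) [0.   0.01 0.  ]  shift units(25mm): in current axes [9.36 2.55 3.63]  after turn [9.36 2.55 3.64]
```

step_arm:
  steps:
    - [-0.6,1,0.25,0,0,0,0]
    - [-0.6,1,0.25,0,0,0,0]
    - [-0.6,1,0.25,0,0,0,0]
    - [-0.6,1,0.25,0,0,0,0]
    - [-0.6,1,0.25,0,0,0,0]
    - [-0.6,1,0.25,0,0,0,0]
    - [-0.6,1,0.25,0,0,0,0]
    - [-0.6,1,0.3,0,0,0,0]
    - [-0.6,1,0.3,0,0,0,0]
    - [-0.6,0.36,0.2,0,0,0,0]

```text
time: 10.4
position: [0.6235, 0.1498, 0.3619]
tool_rot: [0.998, 0.062, 0.001, 0.0]
ft_force: [-0.2, 0.0, -0.9]
grip_width: 0.07
```

step_arm:
  steps:
    - [-0.6,0,0,0.6,0,0,0]
    - [-0.6,0,0,0.6,0,0,0]
    - [-0.6,0,0,0.5,0,0,0]
    - [-0.6,0,0,0.5,0,0,0]
    - [-0.6,0,0,0.4,0,0,0]
    - [-0.6,0,0,0.3,0,0,0]
    - [-0.6,0,0,0.3,0,0,0]
    - [-0.6,0,0,0.2,0,0,0]
    - [-0.6,0,0,0,0,0,0]
    - [-0.6,0,0,0,0,0,0]

```text
time: 11.4
position: [0.6216, 0.1503, 0.2774]
tool_rot: [0.998, 0.062, 0.0, 0.0]
ft_force: [0.3, 0.3, 0.3]
grip_width: 0.0695
```

```bash
python3 - <<'E'
from h import *
plan(fromu([-0.025,-0.0594,.107]),down(UY))
E
```

```text
t 11.4 grasp now [0.6217 0.1503 0.1134] w 0.0695 F [0.3 0.3 0.3]
 rot units(8deg) [ 0.   -0.    0.01]  shift units(25mm): in current axes [-0.01  0.    0.26]  after turn [-0.01  0.    0.26]
```

step_arm:
  steps:
    - [-0.6,0,0,0.2,0,0,0]
    - [-0.6,0,0,0,0,0,0]
    - [0.6,0,0,0,0,0,0]
    - [0.6,0,0,0,0,0,0]
    - [0.6,0,0,0,0,0,0]
    - [0.6,0,0,0,0,0,0]
    - [0.6,0,0,0,0,0,0]
    - [0.6,0,0,-0.3,0,0,0]
    - [0.6,0,0,-0.5,0,0,0]
    - [0.6,0,0,-0.5,0,0,0]

```text
time: 12.4
position: [0.6215, 0.1503, 0.3059]
tool_rot: [0.998, 0.062, 0.0, -0.0]
ft_force: [-0.4, 0.7, -1.3]
grip_width: 0.0432
```

```bash
python3 - <<'E'
from h import *
plan(fromu([-0.139,-0.06,.12]),down(UY))
E
```

```text
t 12.4 grasp now [0.6216 0.1503 0.1419] w 0.0432 F [-0.4  0.7 -1.3]
 rot units(8deg) [ 0.   -0.    0.01]  shift units(25mm): in current axes [-4.57  0.03  0.87]  after turn [-4.57  0.03  0.88]
```

step_arm:
  steps:
    - [0.6,-0.6,0,0,0,0,0]
    - [0.6,-0.8,0,0,0,0,0]
    - [0.6,-0.8,0,0,0,0,0]
    - [0.6,-0.8,0,0,0,0,0]
    - [0.6,-0.8,0,0,0,0,0]
    - [0.6,-0.77,0,0,0,0,0]
    - [0.6,0,0,0.5,0,0,0]
    - [0.6,0,0,0.7,0,0,0]
    - [0.6,0,0,0.7,0,0,0]
    - [0.6,0,0,0.5,0,0,0]

```text
time: 13.4
position: [0.5091, 0.1361, 0.2439]
tool_rot: [0.998, 0.062, 0.001, 0.0]
ft_force: [0.0, 1.4, 0.2]
grip_width: 0.0433
```

```bash
python3 - <<'E'
from h import *
plan(fromu([-0.139,-0.06,.047]),down(UY))
E
```

```text
t 13.4 grasp now [0.5093 0.1361 0.0799] w 0.0433 F [0.  1.4 0.2]
 rot units(8deg) [ 0.   -0.01  0.  ]  shift units(25mm): in current axes [-0.04  0.02  1.32]  after turn [-0.04  0.02  1.32]
```

step_arm:
  steps:
    - [0.6,0,0,0.4,0,0,0]
    - [0.6,0,0,0.4,0,0,0]
    - [0.6,0,0,0.25,0,0,0]
    - [0.6,0,0,0.1,0,0,0]
    - [0.6,0,0,0,0,0,0]
    - [0.6,0,0,0,0,0,0]
    - [0.6,0,0,0,0,0,0]
    - [0.6,0,0,0,0,0,0]
    - [0.6,0,0,0,0,0,0]
    - [0.6,0,0,0,0,0,0]

```text
time: 14.4
position: [0.5081, 0.1361, 0.2162]
tool_rot: [0.998, 0.062, 0.0, 0.0]
ft_force: [-0.6, -0.0, -1.2]
grip_width: 0.0437
```

step_arm:
  steps:
    - [0.6,0,0,0.1,0,0,0]
    - [0.6,0,0,0.06,0,0,0]
    - [0.6,0,0,0,0,0,0]
    - [-0.4,0,0,0,0,0,0]
    - [-0.4,0,0,0,0,0,0]
    - [-0.4,0,0,0,0,0,0]
    - [-0.4,0,0,-0.3,0,0,0]
    - [-0.4,0,0,-0.8,0,0,0]
    - [-0.4,0,0,-1,0,0,0]
    - [-0.4,0,0,-1,0,0,0]

```text
time: 15.4
position: [0.5079, 0.1361, 0.2906]
tool_rot: [0.998, 0.062, -0.0, -0.0]
ft_force: [0.9, 0.0, 0.2]
grip_width: 0.0607
```

step_arm:
  steps:
    - [-0.6,0,0,-1,0,0,0]
    - [-0.6,0,0,-1,0,0,0]
    - [-0.6,0,0,-0.5,0,0,0]
    - [-0.6,0,0,0,0,0,0]
    - [-0.6,0,0,0,0,0,0]
    - [-0.6,0,0,0,0,0,0]
    - [-0.6,0,0,0,0,0,0]
    - [-0.6,0,0,0,0,0,0]
    - [-0.6,0,0,0,0,0,0]
    - [-0.6,0,0,0,0,0,0]

```text
time: 16.4
position: [0.5081, 0.1361, 0.3517]
tool_rot: [0.998, 0.062, -0.0, -0.0]
ft_force: [0.2, 0.8, -0.2]
grip_width: 0.0695
```

```bash
python3 - <<'E'
from h import *
tins('b'); plan(fromu([-0.006,-0.0025,.108]),down(UY))
q=np.load('pics/bscene.npz')['p'];r=np.load('pics/btop.npz')['p']
cv2.imwrite('pics/c3.png',np.hstack([cv2.resize(q[180:330,290:450,::-1],None,fx=2.5,fy=2.5),cv2.resize(r[140:290,190:350,::-1],None,fx=2.5,fy=2.5)]))
E
```

```text
top tin 180 mean [0.6313 0.2091 0.1096] circ [0.631  0.2094 0.0224] unit [-0.0081 -0.0018  0.097 ] pix [252. 191.]
top tin 188 mean [0.6257 0.2761 0.11  ] circ [0.6256 0.2764 0.0221] unit [-0.0052  0.0653  0.097 ] pix [228. 193.]
scene tin 185 mean [0.6348 0.2094 0.1076] circ [0.6344 0.2095 0.0233] unit [-0.0047 -0.0021  0.097 ] pix [373. 246.]
scene tin 198 mean [0.6297 0.2772 0.1076] circ [0.6292 0.2759 0.023 ] unit [-0.0016  0.0644  0.097 ] pix [395. 258.]
t 16.5 grasp now [0.508  0.1361 0.1878] w 0.0698 F [0.2 0.1 0. ]
 rot units(8deg) [-0.    0.    0.01]  shift units(25mm): in current axes [ 5.33 -2.27  3.19]  after turn [ 5.33 -2.27  3.19]
```

View pics/c3.png

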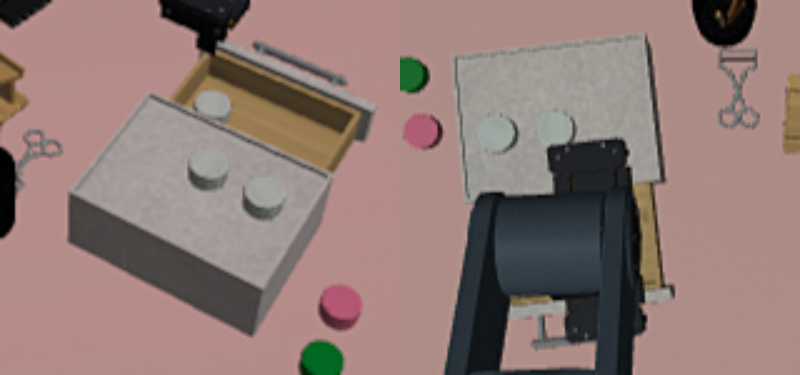

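The first tin sits in the drawer (crop 213,107), and two remain on top at (208,167) and (264,196). Next is the middle tin.

step_arm:
  steps:
    - [-0.6,0.9,-0.4,0,0,0,0]
    - [-0.6,0.9,-0.4,0,0,0,0]
    - [-0.6,0.9,-0.4,0,0,0,0]
    - [-0.6,0.9,-0.4,0,0,0,0]
    - [-0.6,0.9,-0.4,0,0,0,0]
    - [-0.6,0.83,-0.27,0,0,0,0]
    - [-0.6,0,0,0.4,0,0,0]
    - [-0.6,0,0,0.6,0,0,0]
    - [-0.6,0,0,0.5,0,0,0]
    - [-0.6,0,0,0.3,0,0,0]

```text
time: 17.5
position: [0.6316, 0.2084, 0.3045]
tool_rot: [0.998, 0.062, -0.003, 0.0]
ft_force: [0.0, 0.6, 0.4]
grip_width: 0.0697
```

step_arm:
  steps:
    - [-0.6,0,0,0.4,0,0,0]
    - [-0.6,0,0,0.4,0,0,0]
    - [-0.6,0,0,0.3,0,0,0]
    - [-0.6,0,0,0.2,0,0,0]
    - [-0.6,0,0,0,0,0,0]
    - [-0.6,0,0,0,0,0,0]
    - [-0.6,0,0,0,0,0,0]
    - [-0.6,0,0,0,0,0,0]
    - [-0.6,0,0,0,0,0,0]
    - [-0.6,0,0,0,0,0,0]

```text
time: 18.5
position: [0.6333, 0.209, 0.2748]
tool_rot: [0.998, 0.062, 0.0, -0.0]
ft_force: [0.3, 0.3, -0.4]
grip_width: 0.0695
```

```bash
python3 - <<'E'
from h import *
plan(fromu([-0.006,-0.0025,.108]),down(UY))
E
```

```text
t 18.5 grasp now [0.6333 0.209  0.1108] w 0.0695 F [ 0.3  0.3 -0.4]
 rot units(8deg) [-0.   -0.    0.01]  shift units(25mm): in current axes [-0.   -0.    0.11]  after turn [-0.   -0.    0.11]
```

step_arm:
  steps:
    - [-0.6,0,0,0.15,0,0,0]
    - [-0.6,0,0,0,0,0,0]
    - [0.6,0,0,0,0,0,0]
    - [0.6,0,0,0,0,0,0]
    - [0.6,0,0,0,0,0,0]
    - [0.6,0,0,0,0,0,0]
    - [0.6,0,0,0,0,0,0]
    - [0.6,0,0,-0.3,0,0,0]
    - [0.6,0,0,-0.5,0,0,0]
    - [0.6,0,0,-0.5,0,0,0]

```text
time: 19.5
position: [0.6334, 0.209, 0.3045]
tool_rot: [0.998, 0.062, 0.0, -0.0]
ft_force: [-0.3, 0.9, -0.6]
grip_width: 0.043
```

```bash
python3 - <<'E'
from h import *
plan(fromu([-0.139,0,.047]),down(UY))
E
```

```text
t 19.5 grasp now [0.6334 0.209  0.1405] w 0.043 F [-0.3  0.9 -0.6]
 rot units(8deg) [-0.   -0.    0.01]  shift units(25mm): in current axes [-5.33 -0.1   3.74]  after turn [-5.33 -0.1   3.74]
```

step_arm:
  steps:
    - [0.6,-0.6,-0.1,0,0,0,0]
    - [0.6,-0.9,0,0,0,0,0]
    - [0.6,-1,0,0,0,0,0]
    - [0.6,-1,0,0,0,0,0]
    - [0.6,-1,0,0,0,0,0]
    - [0.6,-0.83,0,0,0,0,0]
    - [0.6,0,0,0.5,0,0,0]
    - [0.6,0,0,0.7,0,0,0]
    - [0.6,0,0,0.7,0,0,0]
    - [0.6,0,0,0.5,0,0,0]

```text
time: 20.5
position: [0.5018, 0.195, 0.2426]
tool_rot: [0.998, 0.062, 0.001, -0.0]
ft_force: [-0.1, -0.4, -0.5]
grip_width: 0.0436
```

step_arm:
  steps:
    - [0.6,0,0,0.4,0,0,0]
    - [0.6,0,0,0.4,0,0,0]
    - [0.6,0,0,0.25,0,0,0]
    - [0.6,0,0,0.2,0,0,0]
    - [0.6,0,0,0,0,0,0]
    - [0.6,0,0,0,0,0,0]
    - [0.6,0,0,0,0,0,0]
    - [0.6,0,0,0,0,0,0]
    - [0.6,0,0,0,0,0,0]
    - [0.6,0,0,0,0,0,0]

```text
time: 21.5
position: [0.5007, 0.1949, 0.2122]
tool_rot: [0.998, 0.062, 0.0, -0.0]
ft_force: [0.5, 0.3, 0.4]
grip_width: 0.0434
```

Grasp z is 0.048, so I'll release here.

step_arm:
  steps:
    - [0.6,0,0,0.08,0,0,0]
    - [0.6,0,0,0,0,0,0]
    - [-0.4,0,0,0,0,0,0]
    - [-0.4,0,0,0,0,0,0]
    - [-0.4,0,0,0,0,0,0]
    - [-0.4,0,0,0,0,0,0]
    - [-0.4,0,0,-0.3,0,0,0]
    - [-0.4,0,0,-0.8,0,0,0]
    - [-0.4,0,0,-1,0,0,0]
    - [-0.4,0,0,-1,0,0,0]

```text
time: 22.5
position: [0.5005, 0.1949, 0.2886]
tool_rot: [0.998, 0.062, -0.0, 0.0]
ft_force: [-0.2, -0.6, 0.4]
grip_width: 0.0607
```

step_arm:
  steps:
    - [-0.6,0,0,-1,0,0,0]
    - [-0.6,0,0,-1,0,0,0]
    - [-0.6,0,0,-0.5,0,0,0]
    - [-0.6,0,0,0,0,0,0]
    - [-0.6,0,0,0,0,0,0]
    - [-0.6,0,0,0,0,0,0]
    - [-0.6,0,0,0,0,0,0]
    - [-0.6,0,0,0,0,0,0]
    - [-0.6,0,0,0,0,0,0]
    - [-0.6,0,0,0,0,0,0]

```text
time: 23.5
position: [0.5007, 0.1949, 0.3497]
tool_rot: [0.998, 0.062, -0.0, 0.0]
ft_force: [0.8, -0.1, -0.1]
grip_width: 0.0694
```

```bash
python3 - <<'E'
from h import *
tins('c'); plan(fromu([-0.0035,0.065,.108]),down(UY))
q=np.load('pics/cscene.npz')['p'];r=np.load('pics/ctop.npz')['p']
cv2.imwrite('pics/c4.png',np.hstack([cv2.resize(q[180:330,290:450,::-1],None,fx=2.5,fy=2.5),cv2.resize(r[140:290,190:350,::-1],None,fx=2.5,fy=2.5)]))
E
```

```text
top tin 189 mean [0.6255 0.2762 0.1097] circ [0.6248 0.2768 0.0224] unit [-0.0059  0.0658  0.097 ] pix [228. 193.]
scene tin 196 mean [0.63   0.2773 0.1078] circ [0.6287 0.2762 0.0232] unit [-0.0021  0.0648  0.097 ] pix [395. 257.]
t 23.6 grasp now [0.5007 0.1949 0.1859] w 0.0694 F [-0.  -0.3  0.2]
 rot units(8deg) [0.   0.   0.01]  shift units(25mm): in current axes [ 5.43 -2.6   3.11]  after turn [ 5.43 -2.6   3.11]
```

View pics/c4.png

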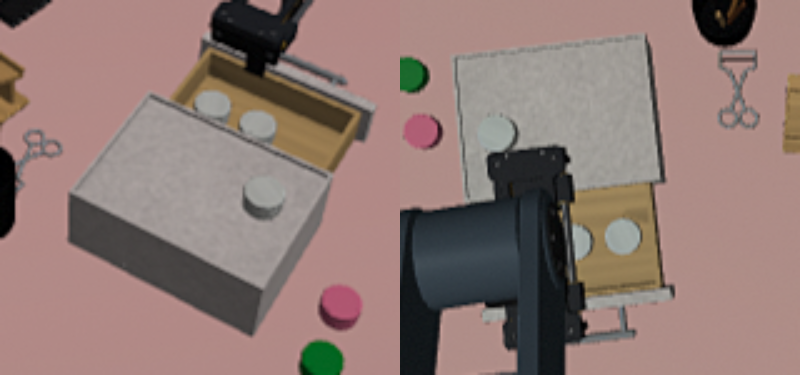

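Two tins are in the drawer at (213,106) and (258,126). The last one is on top at (264,196).

step_arm:
  steps:
    - [-0.6,0.9,-0.4,0,0,0,0]
    - [-0.6,0.9,-0.45,0,0,0,0]
    - [-0.6,0.9,-0.45,0,0,0,0]
    - [-0.6,0.9,-0.45,0,0,0,0]
    - [-0.6,0.9,-0.45,0,0,0,0]
    - [-0.6,0.9,-0.4,0,0,0,0]
    - [-0.6,0,0,0.4,0,0,0]
    - [-0.6,0,0,0.6,0,0,0]
    - [-0.6,0,0,0.5,0,0,0]
    - [-0.6,0,0,0.3,0,0,0]

```text
time: 24.6
position: [0.625, 0.2754, 0.3024]
tool_rot: [0.998, 0.062, -0.003, 0.001]
ft_force: [1.2, 0.4, -0.1]
grip_width: 0.0696
```

step_arm:
  steps:
    - [-0.6,0,0,0.4,0,0,0]
    - [-0.6,0,0,0.4,0,0,0]
    - [-0.6,0,0,0.3,0,0,0]
    - [-0.6,0,0,0.2,0,0,0]
    - [-0.6,0,0,0,0,0,0]
    - [-0.6,0,0,0,0,0,0]
    - [-0.6,0,0,0,0,0,0]
    - [-0.6,0,0,0,0,0,0]
    - [-0.6,0,0,0,0,0,0]
    - [-0.6,0,0,0,0,0,0]

```text
time: 25.6
position: [0.6266, 0.2762, 0.2728]
tool_rot: [0.998, 0.062, 0.0, -0.0]
ft_force: [0.5, 0.3, -0.7]
grip_width: 0.0699
```

```bash
python3 - <<'E'
from h import *
plan(fromu([-0.0035,0.065,.108]),down(UY))
E
```

```text
t 25.6 grasp now [0.6267 0.2762 0.1088] w 0.0699 F [ 0.5  0.3 -0.7]
 rot units(8deg) [-0.   -0.    0.01]  shift units(25mm): in current axes [ 0.03 -0.    0.03]  after turn [ 0.03 -0.    0.03]
```

step_arm:
  steps:
    - [-0.6,0,0,0.08,0,0,0]
    - [-0.6,0,0,0,0,0,0]
    - [0.6,0,0,0,0,0,0]
    - [0.6,0,0,0,0,0,0]
    - [0.6,0,0,0,0,0,0]
    - [0.6,0,0,0,0,0,0]
    - [0.6,0,0,0,0,0,0]
    - [0.6,0,0,-0.3,0,0,0]
    - [0.6,0,0,-0.5,0,0,0]
    - [0.6,0,0,-0.5,0,0,0]

```text
time: 26.6
position: [0.6267, 0.2762, 0.3042]
tool_rot: [0.998, 0.062, 0.0, -0.0]
ft_force: [0.9, -0.5, 0.2]
grip_width: 0.0434
```

```bash
python3 - <<'E'
from h import *
plan(fromu([-0.139,0.06,.047]),down(UY))
E
```

```text
t 26.6 grasp now [0.6268 0.2762 0.1402] w 0.0434 F [ 0.9 -0.5  0.2]
 rot units(8deg) [-0.   -0.    0.01]  shift units(25mm): in current axes [-5.4   0.2   3.73]  after turn [-5.4   0.2   3.73]
```

step_arm:
  steps:
    - [0.6,-0.6,0.2,0,0,0,0]
    - [0.6,-0.9,0,0,0,0,0]
    - [0.6,-1,0,0,0,0,0]
    - [0.6,-1,0,0,0,0,0]
    - [0.6,-1,0,0,0,0,0]
    - [0.6,-0.9,0,0,0,0,0]
    - [0.6,0,0,0.5,0,0,0]
    - [0.6,0,0,0.7,0,0,0]
    - [0.6,0,0,0.7,0,0,0]
    - [0.6,0,0,0.5,0,0,0]

```text
time: 27.6
position: [0.4943, 0.2545, 0.2425]
tool_rot: [0.998, 0.062, 0.001, -0.0]
ft_force: [0.2, 0.5, -0.4]
grip_width: 0.0433
```

step_arm:
  steps:
    - [0.6,0,0,0.4,0,0,0]
    - [0.6,0,0,0.4,0,0,0]
    - [0.6,0,0,0.25,0,0,0]
    - [0.6,0,0,0.2,0,0,0]
    - [0.6,0,0,0,0,0,0]
    - [0.6,0,0,0,0,0,0]
    - [0.6,0,0,0,0,0,0]
    - [0.6,0,0,0,0,0,0]
    - [0.6,0,0,0,0,0,0]
    - [0.6,0,0,0,0,0,0]

```text
time: 28.6
position: [0.4933, 0.2544, 0.212]
tool_rot: [0.998, 0.062, 0.0, -0.0]
ft_force: [0.0, 0.1, -0.2]
grip_width: 0.0431
```

step_arm:
  steps:
    - [0.6,0,0,0.08,0,0,0]
    - [0.6,0,0,0,0,0,0]
    - [-0.4,0,0,0,0,0,0]
    - [-0.4,0,0,0,0,0,0]
    - [-0.4,0,0,0,0,0,0]
    - [-0.4,0,0,0,0,0,0]
    - [-0.4,0,0,-0.3,0,0,0]
    - [-0.4,0,0,-0.8,0,0,0]
    - [-0.4,0,0,-1,0,0,0]
    - [-0.4,0,0,-1,0,0,0]

```text
time: 29.6
position: [0.4931, 0.2544, 0.2883]
tool_rot: [0.998, 0.062, -0.0, 0.0]
ft_force: [0.6, -0.1, -0.4]
grip_width: 0.0609
```

```bash
python3 - <<'E'
from h import *
plan(fromu([-0.260,0.0,.15]),down(UY))
q,d=snap('scene','s5');r,e=snap('top','t5')
cv2.imwrite('pics/c5.png',np.hstack([cv2.resize(q[180:330,290:450,::-1],None,fx=2.5,fy=2.5),cv2.resize(r[140:290,190:350,::-1],None,fx=2.5,fy=2.5)]))
E
```

```text
t 29.6 grasp now [0.493  0.2544 0.1243] w 0.0609 F [ 0.6 -0.1 -0.4]
 rot units(8deg) [0. 0. 0.]  shift units(25mm): in current axes [-4.83  2.39 -1.02]  after turn [-4.82  2.39 -1.03]
```

View pics/c5.png

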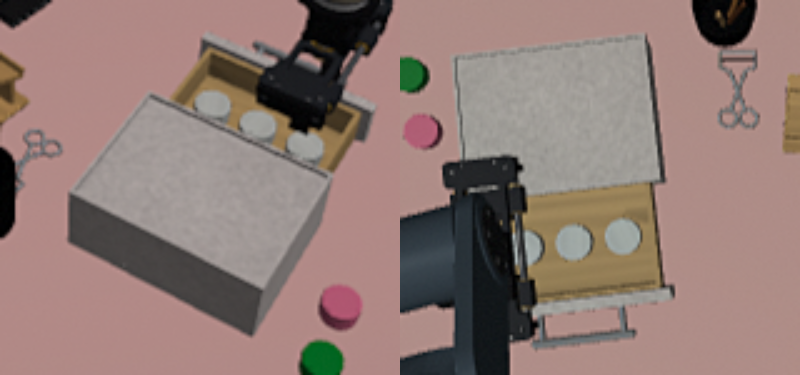

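All three tins are in the drawer at (213,106), (258,126) and (305,147), and the top is empty. Next I grip the handle again to shut it.

step_arm:
  steps:
    - [-0.4,0,0,-0.8,0,0,0]
    - [0.5,-0.8,0.4,-0.2,0,0,0]
    - [0.5,-0.8,0.4,0,0,0,0]
    - [0.5,-0.8,0.4,0,0,0,0]
    - [0.5,-0.8,0.4,0,0,0,0]
    - [0.5,-0.8,0.4,0,0,0,0]
    - [0.5,-0.8,0.39,0,0,0,0]
    - [0.5,0,0,0,0,0,0]
    - [0.5,0,0,0,0,0,0]
    - [0.5,0,0,0,0,0,0]

```text
time: 30.7
position: [0.3829, 0.1806, 0.3124]
tool_rot: [0.998, 0.062, 0.001, -0.0]
ft_force: [0.0, 0.6, -0.1]
grip_width: 0.0219
```

```bash
python3 - <<'E'
from h import *
plan(fromu([-0.259,0.0,.054]),down(UY))
q,d=snap('scene','s6');r,e=snap('top','t6')
for n,d in (('scene',d),('top',e)):
    U=tou(world(n,d));Z=U[...,2];m=(Z>.04)&(Z<.06)&(U[...,0]<-.235)&(U[...,0]>-.3)&(abs(U[...,1])<.1);print(n,m.sum(),np.median(U[m],0).round(4))
    m=(Z>.02)&(Z<.06)&(U[...,0]<-.09)&(U[...,0]>-.19)&(abs(U[...,1])<.09)&(Z>.039)
    k,l,s,c=cv2.connectedComponentsWithStats(m.astype(np.uint8))
    for i in range(1,k):
        if s[i,4]>60: print(n,s[i,4],U[l==i].mean(0).round(4))
E
```

```text
t 30.7 grasp now [0.3833 0.1807 0.1484] w 0.0219 F [ 0.   0.6 -0.1]
 rot units(8deg) [-0.   -0.02  0.  ]  shift units(25mm): in current axes [-0.06  0.01  3.77]  after turn [-0.05  0.01  3.77]
scene 144 [-0.2499  0.0007  0.0488]
scene 130 [-0.136  -0.0589  0.0442]
scene 134 [-1.359e-01  1.000e-04  4.450e-02]
scene 141 [-0.1362  0.0603  0.0445]
top 75 [-0.2537 -0.0455  0.0516]
top 167 [-0.14   -0.0597  0.0467]
top 169 [-0.1403 -0.0003  0.0468]
top 169 [-0.1404  0.0597  0.0467]
```

step_arm:
  steps:
    - [0.5,0.15,0,0,0,0,0]
    - [0.5,0,0,0.6,0,0,0]
    - [0.5,0,0,0.6,0,0,0]
    - [0.5,0,0,0.6,0,0,0]
    - [0.5,0,0,0.6,0,0,0]
    - [0.5,0,0,0.4,0,0,0]
    - [0.5,0,0,0.4,0,0,0]
    - [0.5,0,0,0.3,0,0,0]
    - [0.5,0,0,0.2,0,0,0]
    - [0.5,0,0,0,0,0,0]

```text
time: 31.8
position: [0.3853, 0.1807, 0.2193]
tool_rot: [0.998, 0.062, -0.0, 0.0]
ft_force: [-0.1, -0.3, -0.1]
grip_width: 0.0217
```

step_arm:
  steps:
    - [1,0,0,0,0,0,0]
    - [1,0,0,0,0,0,0]
    - [1,0,0,0,0,0,0]
    - [1,0,0,0,0,0,0]
    - [1,0,0,0,0,0,0]
    - [1,0,0,0,0,0,0]
    - [1,0,0,0,0,0,0]
    - [1,0,0,0,0,0,0]
    - [1,0,0,0,0,0,0]
    - [1,0,0,0,0,0,0]

```text
time: 32.8
position: [0.3856, 0.1807, 0.2201]
tool_rot: [0.998, 0.062, 0.001, -0.0]
ft_force: [1.5, 1.4, 6.1]
grip_width: 0.0102
```

```bash
python3 - <<'E'
from h import *
plan(fromu([-0.130,0.0,.054]),down(UY))
E
```

```text
t 32.8 grasp now [0.3858 0.1808 0.0561] w 0.0102 F [1.5 1.4 6.1]
 rot units(8deg) [-0.   -0.01  0.  ]  shift units(25mm): in current axes [5.01 0.01 0.09]  after turn [5.01 0.   0.08]
```

step_arm:
  steps:
    - [1,0.25,0,0,0,0,0]
    - [1,0.5,0,0,0,0,0]
    - [1,0.5,0,0,0,0,0]
    - [1,0.5,0,0,0,0,0]
    - [1,0.5,0,0,0,0,0]
    - [1,0.5,0,0,0,0,0]
    - [1,0.5,0,0,0,0,0]
    - [1,0.5,0,0,0,0,0]
    - [1,0.5,0,0,0,0,0]
    - [1,0.4,0,0,0,0,0]

```text
time: 33.8
position: [0.5006, 0.1951, 0.2201]
tool_rot: [0.998, 0.062, -0.001, 0.0]
ft_force: [-1.1, -0.8, 6.9]
grip_width: 0.0099
```

step_arm:
  steps:
    - [1,0.15,0,0,0,0,0]
    - [1,0.1,0,0,0,0,0]
    - [1,0.05,0,0,0,0,0]
    - [1,0,0,0,0,0,0]
    - [1,0,0,0,0,0,0]
    - [1,0,0,0,0,0,0]
    - [1,0,0,0,0,0,0]
    - [1,0,0,0,0,0,0]
    - [1,0,0,0,0,0,0]
    - [1,0,0,0,0,0,0]

```text
time: 34.8
position: [0.5078, 0.196, 0.2201]
tool_rot: [0.998, 0.062, -0.0, 0.0]
ft_force: [-0.3, -0.3, 5.8]
grip_width: 0.0101
```

```bash
python3 - <<'E'
from h import *
plan(fromu([-0.130,0.0,.054]),down(UY))
E
```

```text
t 34.8 grasp now [0.5077 0.1959 0.0561] w 0.0101 F [-0.3 -0.3  5.8]
 rot units(8deg) [0.   0.   0.01]  shift units(25mm): in current axes [0.08 0.   0.08]  after turn [0.08 0.   0.08]
```

step_arm:
  steps:
    - [1,0.08,0,0,0,0,0]
    - [1,0.08,0,0,0,0,0]
    - [1,0,0,0,0,0,0]
    - [1,0,0,0,0,0,0]
    - [1,0,0,0,0,0,0]
    - [1,0,0,0,0,0,0]
    - [1,0,0,0,0,0,0]
    - [1,0,0,0,0,0,0]
    - [1,0,0,0,0,0,0]
    - [1,0,0,0,0,0,0]

```text
time: 35.8
position: [0.511, 0.1964, 0.2201]
tool_rot: [0.998, 0.062, -0.001, 0.0]
ft_force: [-1.0, -0.2, 8.1]
grip_width: 0.0101
```

```bash
python3 - <<'E'
from h import *
plan(fromu([-0.130,0.0,.054]),down(UY))
q,d=snap('scene','s7');r,e=snap('top','t7')
cv2.imwrite('pics/c7.png',np.hstack([cv2.resize(q[180:330,290:450,::-1],None,fx=2.5,fy=2.5),cv2.resize(r[140:290,190:350,::-1],None,fx=2.5,fy=2.5)]))
E
```

```text
t 35.8 grasp now [0.5105 0.1963 0.0561] w 0.0101 F [-1.  -0.2  8.1]
 rot units(8deg) [0.   0.02 0.01]  shift units(25mm): in current axes [-0.05  0.    0.08]  after turn [-0.05  0.    0.08]
```

View pics/c7.png

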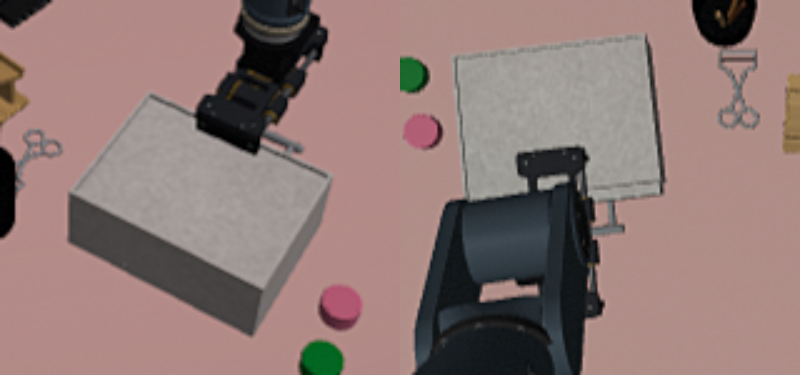

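The drawer front is now nearly flush with the unit (crop 625,188). I'll push in small steps until I feel the stop.

step_arm:
  steps:
    - [1,0.08,0,0,0,0,0]
    - [1,0.08,0,0,0,0,0]
    - [1,0,0,0,0,0,0]
    - [1,0,0,0,0,0,0]
    - [1,0,0,0,0,0,0]
    - [1,0,0,0,0,0,0]
    - [1,0,0,0,0,0,0]
    - [1,0,0,0,0,0,0]
    - [1,0,0,0,0,0,0]
    - [1,0,0,0,0,0,0]

```text
time: 36.9
position: [0.5125, 0.1966, 0.22]
tool_rot: [0.998, 0.063, -0.006, 0.001]
ft_force: [-7.0, -3.1, 13.2]
grip_width: 0.01
```

step_arm:
  steps:
    - [1,0.08,0,0,0,0,0]
    - [1,0.08,0,0,0,0,0]
    - [1,0,0,0,0,0,0]
    - [1,0,0,0,0,0,0]
    - [1,0,0,0,0,0,0]
    - [1,0,0,0,0,0,0]
    - [1,0,0,0,0,0,0]
    - [1,0,0,0,0,0,0]
    - [1,0,0,0,0,0,0]
    - [1,0,0,0,0,0,0]

```text
time: 37.9
position: [0.5139, 0.1969, 0.2199]
tool_rot: [0.998, 0.063, -0.01, 0.001]
ft_force: [-12.7, -1.8, 18.9]
grip_width: 0.01
```

At the stop, with the force rising to −12.7 N in x. I'll ease off a little, release and lift.

step_arm:
  steps:
    - [1,-0.12,0,0,0,0,0]
    - [1,0,0,0,0,0,0]
    - [0.5,0,0,0,0,0,0]
    - [0.5,0,0,0,0,0,0]
    - [0.5,0,0,0,0,0,0]
    - [0.5,0,0,0,0,0,0]
    - [0.5,0,0,-0.2,0,0,0]
    - [0.5,0,0,-0.6,0,0,0]
    - [0.5,0,0,-1,0,0,0]
    - [0.5,0,0,-1,0,0,0]

```text
time: 38.9
position: [0.5182, 0.1973, 0.2906]
tool_rot: [0.998, 0.062, 0.002, -0.0]
ft_force: [-0.4, -0.1, 0.9]
grip_width: 0.0216
```

step_arm:
  steps:
    - [0.5,0,0,-1,0,0,0]
    - [0.5,0,0,-1,0,0,0]
    - [0.5,-0.5,0.7,-0.5,0,0,0]
    - [0.5,-0.5,1,0,0,0,0]
    - [-0.6,-0.5,1,0,0,0,0]
    - [-0.6,-0.5,1,0,0,0,0]
    - [-0.6,0,1,0,0,0,0]
    - [-0.6,0,1,0,0,0,0]
    - [-0.6,0,1,0,0,0,0]
    - [-0.6,0,1,0,0,0,0]

```text
time: 39.9
position: [0.4925, -0.0014, 0.353]
tool_rot: [0.998, 0.062, 0.002, 0.001]
ft_force: [-0.3, -0.8, -0.5]
grip_width: 0.0616
```

```bash
python3 - <<'E'
from h import *
q,d=snap('scene','s8');r,e=snap('top','t8')
for n,d in (('scene',d),('top',e)):
    U=tou(world(n,d));Z=U[...,2];m=(Z>.044)&(Z<.06)&(U[...,0]<-.117)&(U[...,0]>-.18)&(abs(U[...,1])<.058);print(n,m.sum(),np.median(U[m],0).round(4))
cv2.imwrite('pics/c8.png',np.hstack([cv2.resize(q[180:330,290:450,::-1],None,fx=2.5,fy=2.5),cv2.resize(r[140:290,190:350,::-1],None,fx=2.5,fy=2.5)]))
plan([.45,-.15,.2],down(np.radians(-94)))
E
```

```text
scene 133 [-0.1249  0.0015  0.0494]
top 150 [-0.1298  0.0002  0.052 ]
t 40.0 grasp now [ 0.4942 -0.0031  0.189 ] w 0.0665 F [0.9 0.5 0. ]
 rot units(8deg) [-0.02 -0.04 12.62]  shift units(25mm): in current axes [-2.43  5.64 -0.44]  after turn [ 6.    1.32 -0.44]
```

View pics/c8.png

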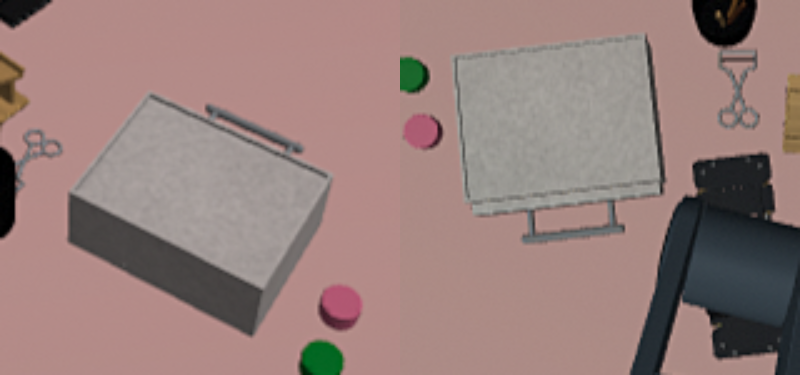

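The drawer is shut: the handle moved 125 mm from its open reading and the front is flush with no gap at (565,195). Now I'll measure the compacts and ledge in both views.

```bash
python3 - <<'E'
from h import *
for n in('top','scene'):
    f=np.load(f'pics/{n}0.npz');p,d=f['p'],f['d'];W=world(n,d);Z=W[...,2];v=p.max(-1)
    m=((v<60)&(Z>.005)&(Z<.03)&(W[...,0]>.4)&(W[...,0]<.55)&(W[...,1]<-.1)&(W[...,1]>-.4)).astype(np.uint8)
    k,l,s,c=cv2.connectedComponentsWithStats(m)
    for i in range(1,k):
        if s[i,4]>80:
            P=W[l==i];P=P[P[:,2]>.012];(x,y),(w,h),a=cv2.minAreaRect((P[:,:2]*1000).astype(np.float32));print(n,'compact',s[i,4],np.round([x,y,w,h,a],1),'mean',P.mean(0).round(4),c[i].round(1))
            C=P[:,:2]-P[:,:2].mean(0);ev,V=np.linalg.eigh(C.T@C);print('   pca ang',np.degrees(np.arctan2(V[1,1],V[0,1])).round(1))
    # ledge
    m=(Z>.062)&(Z<.095)&(W[...,1]<-.05)&(W[...,1]>-.36)&(W[...,0]>.58)&(W[...,0]<.72)
    P=W[m]
    A=np.c_[P[:,:2],np.ones(len(P))]; w=np.ones(len(P),bool)
    for _ in range(8):
        co=np.linalg.lstsq(A[w],P[w,2],rcond=None)[0]; r=P[:,2]-A@co; w=abs(r)<.004
    print(n,'plane',co.round(3),'slope',np.degrees(np.arctan(np.hypot(*co[:2]))).round(2),'yaw',np.degrees(np.arctan2(co[1],co[0])).round(2),w.sum(),len(P))
    Q=P[w];(x,y),(ww,hh),a=cv2.minAreaRect((Q[:,:2]*1000).astype(np.float32));print('  rect',np.round([x,y,ww,hh,a],1))
    F=frame(np.radians(-4));q=Q@F; print('  q x',np.percentile(q[:,0],[.5,2,98,99.5]).round(4),'y',np.percentile(q[:,1],[.5,2,98,99.5]).round(4))
    # x where plane z=.062 at y mid
    ym=-.197; print('  z=.062 at x',((.062-co[2]-co[1]*ym)/co[0]).round(4),'for y',ym)
E
```

```text
top compact 316 [ 493.1 -176.3   41.8   70.7   84.8] mean [ 0.4935 -0.1761  0.0172] [380.6 239.6]
   pca ang 175.5
top compact 332 [ 450.2 -295.1   41.7   70.8   82.7] mean [ 0.4501 -0.2947  0.0171] [419.1 254. ]
   pca ang 172.8
top plane [ 0.447 -0.033 -0.22 ] slope 24.17 yaw -4.22 1553 1862
  rect [ 642.3 -195.9  270.4   59.7   86.2]
  q x [0.6298 0.6313 0.6822 0.6834] y [-0.2839 -0.2794 -0.0208 -0.0169]
  z=.062 at x 0.6156 for y -0.197
scene compact 201 [ 453.7 -292.9   46.4   76.7   82.8] mean [ 0.4546 -0.2931  0.0154] [280.1 159.4]
   pca ang 173.7
scene compact 219 [ 496.9 -175.2   44.2   74.5   87.1] mean [ 0.496  -0.1753  0.0151] [298. 181.]
   pca ang 177.8
scene plane [ 0.395 -0.03  -0.189] slope 21.6 yaw -4.38 788 1039
  rect [ 645.2 -196.3  274.6   64.8   85.3]
  q x [0.6277 0.6308 0.6872 0.6885] y [-0.2851 -0.2798 -0.017  -0.0152]
  z=.062 at x 0.6196 for y -0.197
```

step_arm:
  steps:
    - [-0.5,0,0,0,0,0,1]
    - [-0.5,0,0,0,0,0,1]
    - [-0.5,0,0,0,0,0,1]
    - [-0.5,0,0,0,0,0,1]
    - [-0.5,0,0,0,0,0,1]
    - [-0.5,0,0,0,0,0,1]
    - [-0.5,0,0,0,0,0,1]
    - [-0.5,0,0,0,0,0,1]
    - [-0.5,0,0,0,0,0,1]
    - [-0.5,0,0,0,0,0,1]

```text
time: 41.0
position: [0.4919, 0.0006, 0.3527]
tool_rot: [0.803, -0.596, 0.001, -0.001]
ft_force: [0.2, -0.1, 0.6]
grip_width: 0.0656
```

step_arm:
  steps:
    - [-0.5,0,0,0,0,0,0.9]
    - [-0.5,0,0,0,0,0,0.9]
    - [-0.5,0,0,0,0,0,0.8]
    - [-0.5,0,0,0,0,0,0]
    - [-0.5,0.9,0,0,0,0,0]
    - [-0.5,0.9,0,0,0,0,0]
    - [-0.5,0.9,0,0,0,0,0]
    - [-0.5,0.9,0,0,0,0,0]
    - [-0.5,0.9,0,0,0,0,0]
    - [-0.5,0.9,0,0,0,0,0]

```text
time: 42.0
position: [0.4831, -0.1354, 0.3525]
tool_rot: [-0.685, 0.728, -0.001, 0.0]
ft_force: [-0.1, -0.2, 0.1]
grip_width: 0.0652
```

```bash
cat >> h.py <<'E'
LO=np.array([.6179,-.1938,.062]); LY=np.radians(-4.15)
RL=frame(LY)@Ro.from_euler('y',-25,degrees=True).as_matrix()  # ledge axes columns
RT=np.stack([-RL[:,1],-RL[:,0],-RL[:,2]],1)   # tool axes when placing
def ledge(p): return LO+RL@np.asarray(p)
E
python3 - <<'E'
from h import *
print(RL.round(3),np.linalg.det(RT),ledge([.038,.038,.021]))
plan([.495,-.1757,.020],down(np.radians(-94)));print(np.round(status.get_obs()['q'],2))
E
```

```text
[[ 0.904  0.072 -0.422]
 [-0.066  0.997  0.031]
 [ 0.423  0.     0.906]] 1.0000000000000002 [ 0.64614766 -0.1577497   0.09709196]
t 42.0 grasp now [ 0.4833 -0.1354  0.1885] w 0.0652 F [-0.1 -0.2  0.1]
 rot units(8deg) [-0.01 -0.    0.06]  shift units(25mm): in current axes [ 1.58 -0.56  6.74]  after turn [ 1.58 -0.59  6.74]
[-0.5   0.44  1.79  0.    0.91  1.13]
```

step_arm:
  steps:
    - [-0.5,0.8,-0.3,0,0,0,0.06]
    - [-0.5,0.78,-0.28,0.2,0,0,0]
    - [-0.5,0,0,0.8,0,0,0]
    - [-0.5,0,0,0.8,0,0,0]
    - [-0.5,0,0,0.8,0,0,0]
    - [-0.5,0,0,0.8,0,0,0]
    - [-0.5,0,0,0.8,0,0,0]
    - [-0.5,0,0,0.5,0,0,0]
    - [-0.5,0,0,0.3,0,0,0]
    - [-0.5,0,0,0,0,0,0]

```text
time: 43.0
position: [0.4947, -0.1752, 0.2263]
tool_rot: [-0.681, 0.732, 0.001, -0.0]
ft_force: [-0.3, 0.3, 0.3]
grip_width: 0.0656
```

```bash
python3 - <<'E'
from h import *
plan([.495,-.1757,.021],down(np.radians(-94)))
q,d=snap('scene','s9');r,e=snap('top','t9')
cv2.imwrite('pics/c9.png',np.hstack([cv2.resize(q[120:270,210:370,::-1],None,fx=2.5,fy=2.5),cv2.resize(r[140:290,320:480,::-1],None,fx=2.5,fy=2.5)]))
E
```

```text
t 43.0 grasp now [ 0.4945 -0.1751  0.0623] w 0.0656 F [-0.3  0.3  0.3]
 rot units(8deg) [ 0.01  0.01 -0.01]  shift units(25mm): in current axes [ 0.02 -0.02  1.65]  after turn [ 0.02 -0.01  1.65]
```

View pics/c9.png

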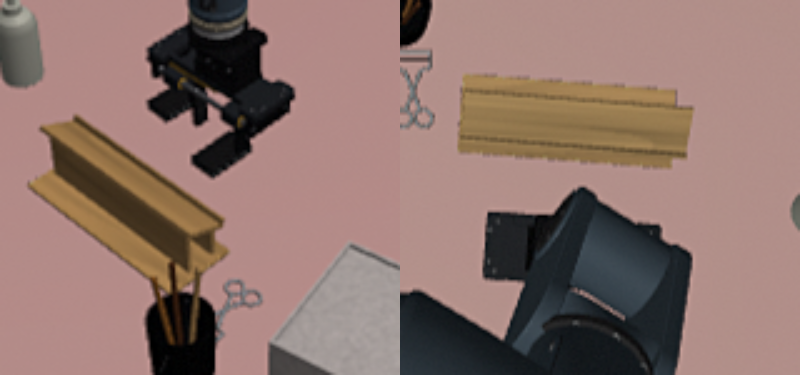

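Compact A shows at crop (220,152) right under the jaws and B at (175,100). Lowering.

step_arm:
  steps:
    - [-0.5,0,0,0.4,0,0,0]
    - [-0.5,0,0,0.4,0,0,0]
    - [-0.5,0,0,0.3,0,0,0]
    - [-0.5,0,0,0.2,0,0,0]
    - [-0.5,0,0,0.2,0,0,0]
    - [-0.5,0,0,0,0,0,0]
    - [-0.5,0,0,0,0,0,0]
    - [-0.5,0,0,0,0,0,0]
    - [-0.5,0,0,0,0,0,0]
    - [-0.5,0,0,0,0,0,0]

```text
time: 44.1
position: [0.4946, -0.1752, 0.19]
tool_rot: [-0.681, 0.732, -0.0, 0.0]
ft_force: [0.1, -0.5, 1.2]
grip_width: 0.0654
```

```bash
python3 - <<'E'
from h import *
plan([.495,-.1757,.020],down(np.radians(-94)))
E
```

```text
t 44.1 grasp now [ 0.4947 -0.1753  0.026 ] w 0.0654 F [ 0.1 -0.5  1.2]
 rot units(8deg) [-0.   -0.   -0.02]  shift units(25mm): in current axes [ 0.02 -0.02  0.24]  after turn [ 0.02 -0.02  0.24]
```

step_arm:
  steps:
    - [-0.5,0,0,0.12,0,0,0]
    - [-0.5,0,0,0.1,0,0,0]
    - [-0.5,0,0,0,0,0,0]
    - [-0.5,0,0,0,0,0,0]
    - [0.6,0,0,0,0,0,0]
    - [0.6,0,0,0,0,0,0]
    - [0.6,0,0,0,0,0,0]
    - [0.6,0,0,0,0,0,0]
    - [0.6,0,0,0,0,0,0]
    - [0.6,0,0,0,0,0,0]

```text
time: 45.1
position: [0.4946, -0.1752, 0.1843]
tool_rot: [-0.681, 0.732, -0.0, 0.0]
ft_force: [-0.8, 0.2, -0.3]
grip_width: 0.0419
```

step_arm:
  steps:
    - [0.6,0,0,-0.2,0,0,0]
    - [0.6,0,0,-0.6,0,0,0]
    - [0.6,0,0,-0.8,0,0,0]
    - [0.6,0,0,-0.8,0,0,0]
    - [0.6,0,0,-0.8,0,0,0]
    - [0.6,0,0,-0.8,0,0,0]
    - [0.6,0,0,-0.8,0,0,0]
    - [0.6,0,0,-0.6,0,0,0]
    - [0.6,0,0,-0.4,0,0,0]
    - [0.6,0,0,0,0,0,0]

```text
time: 46.1
position: [0.4947, -0.1752, 0.3306]
tool_rot: [-0.681, 0.732, -0.001, 0.0]
ft_force: [0.3, -0.2, -1.0]
grip_width: 0.0414
```

```bash
python3 - <<'E'
from h import *
plan(ledge([.040,.038,.024]),RT)
q,d=snap('scene','s10')
cv2.imwrite('pics/c10.png',cv2.resize(q[100:270,210:400,::-1],None,fx=3.5,fy=3.5))
E
```

```text
t 46.1 grasp now [ 0.4951 -0.1755  0.1666] w 0.0414 F [ 0.3 -0.2 -1. ]
 rot units(8deg) [ 3.11 -0.01  0.  ]  shift units(25mm): in current axes [-1.14 -3.23  3.26]  after turn [-1.14 -1.56  4.32]
```

View pics/c10.png

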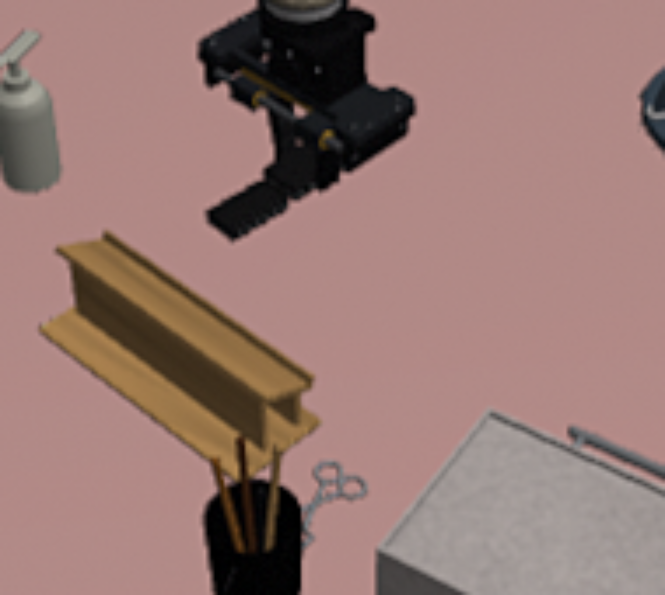

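step_arm:
  steps:
    - [0.6,0,0,0,0.6,0,0]
    - [0.6,0,0,0,0.6,0,0]
    - [0.6,0,0,0,0.6,0,0]
    - [0.6,0,0,0,0.6,0,0]
    - [0.6,0,0,0,0.6,0,0]
    - [0.6,0,0,0,0.11,0,0]
    - [0.6,-0.4,-0.5,0,0,0,0]
    - [0.6,-0.4,-0.5,0,0,0,0]
    - [0.6,-0.34,-0.5,0,0,0,0]
    - [0.6,0,-0.06,0,0,0,0]

```text
time: 47.15
position: [0.5326, -0.1486, 0.3452]
tool_rot: [-0.666, 0.714, -0.157, 0.147]
ft_force: [-0.0, -0.5, -0.5]
grip_width: 0.0419
```

```bash
python3 - <<'E'
from h import *
plan(ledge([.040,.038,.024]),RT)
E
```

```text
t 47.15 grasp now [ 0.6014 -0.1535  0.1964] w 0.0419 F [-0.  -0.5 -0.5]
 rot units(8deg) [0.02 0.01 0.01]  shift units(25mm): in current axes [ 0.04 -0.02  4.24]  after turn [ 0.04 -0.01  4.24]
```

step_arm:
  steps:
    - [0.6,0.04,-0.02,0.4,0.02,0.01,0.01]
    - [0.6,0,0,0.6,0,0,0]
    - [0.6,0,0,0.6,0,0,0]
    - [0.6,0,0,0.6,0,0,0]
    - [0.6,0,0,0.6,0,0,0]
    - [0.6,0,0,0.4,0,0,0]
    - [0.6,0,0,0.2,0,0,0]
    - [0.6,0,0,0,0,0,0]
    - [0.6,0,0,0,0,0,0]
    - [0.6,0,0,0,0,0,0]

```text
time: 48.15
position: [0.5681, -0.153, 0.2695]
tool_rot: [-0.664, 0.715, -0.16, 0.147]
ft_force: [-0.5, -0.8, -0.8]
grip_width: 0.0413
```

```bash
python3 - <<'E'
from h import *
plan(ledge([.040,.038,.024]),RT)
q,d=snap('scene','s11');r,e=snap('top','t11')
cv2.imwrite('pics/c11.png',np.hstack([cv2.resize(q[120:270,210:370,::-1],None,fx=2.5,fy=2.5),cv2.resize(r[140:290,320:480,::-1],None,fx=2.5,fy=2.5)]))
E
```

```text
t 48.15 grasp now [ 0.6374 -0.1584  0.121 ] w 0.0413 F [-0.5 -0.8 -0.8]
 rot units(8deg) [-0.01 -0.01 -0.01]  shift units(25mm): in current axes [-0.04  0.    0.89]  after turn [-0.04 -0.    0.89]
```

View pics/c11.png

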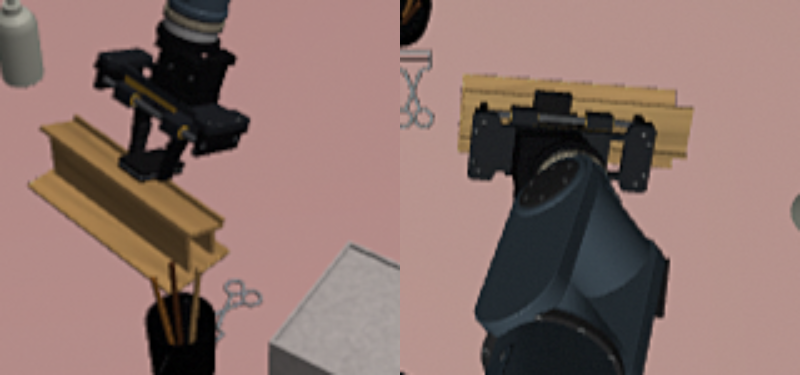

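The compact is held over the ledge at crop (148,162), square to it. I'll lower it gently.

step_arm:
  steps:
    - [0.6,-0.04,-0.04,0.3,0,0,0]
    - [0.6,0,0,0.3,0,0,0]
    - [0.6,0,0,0.2,0,0,0]
    - [0.6,0,0,0.1,0,0,0]
    - [0.6,0,0,0,0,0,0]
    - [0.6,0,0,0,0,0,0]
    - [0.6,0,0,0,0,0,0]
    - [0.6,0,0,0,0,0,0]
    - [0.6,0,0,0,0,0,0]
    - [0.6,0,0,0,0,0,0]

```text
time: 49.25
position: [0.5787, -0.1529, 0.249]
tool_rot: [-0.664, 0.715, -0.159, 0.147]
ft_force: [0.4, 0.1, 2.9]
grip_width: 0.0418
```

step_arm:
  steps:
    - [0.6,0,0,0.05,0,0,0]
    - [0.6,0,0,0.05,0,0,0]
    - [0.6,0,0,0,0,0,0]
    - [0.6,0,0,0,0,0,0]
    - [0.6,0,0,0,0,0,0]
    - [0.6,0,0,0,0,0,0]
    - [0.6,0,0,0,0,0,0]
    - [0.6,0,0,0,0,0,0]
    - [0.6,0,0,0,0,0,0]
    - [0.6,0,0,0,0,0,0]

```text
time: 50.25
position: [0.5797, -0.153, 0.2472]
tool_rot: [-0.664, 0.715, -0.16, 0.147]
ft_force: [-1.1, -0.5, 6.4]
grip_width: 0.0416
```

```bash
cat >> h.py <<'E'
def lg():
    o=status.get_obs();p=np.array(o['position']);R=Ro.from_quat(o['tool_rot']).as_matrix()
    print('t',round(o['time'],2),'grasp in ledge',((p+.164*R[:,2]-LO)@RL).round(4),'F ledge',(np.array(o['ft_force'])@RL).round(1),'w',o['grip_width'])
E
python3 - <<'E'
from h import *
lg()
E
```

```text
t 50.25 grasp in ledge [0.0413 0.0376 0.0212] F ledge [ 1.8 -0.6  6.2] w 0.041575859892497756
```

step_arm:
  steps:
    - [0.6,0,0.06,-0.03,0,0,0]
    - [0.6,0,0.06,0,0,0,0]
    - [0.6,0,0.04,0,0,0,0]
    - [0.6,0,0,0,0,0,0]
    - [0.6,0,0,0,0,0,0]
    - [0.6,0,0,0,0,0,0]
    - [0.6,0,0,0,0,0,0]
    - [0.6,0,0,0,0,0,0]
    - [0.6,0,0,0,0,0,0]
    - [0.6,0,0,0,0,0,0]

```text
time: 51.25
position: [0.5762, -0.153, 0.2463]
tool_rot: [-0.664, 0.715, -0.16, 0.148]
ft_force: [0.3, 0.8, 5.4]
grip_width: 0.0415
```

```bash
python3 - <<'E'
from h import *
lg()
E
```

```text
t 51.25 grasp in ledge [0.038  0.0373 0.0218] F ledge [2.5 0.8 4.8] w 0.041510130328200924
```

step_arm:
  steps:
    - [0.6,0,0.06,0,0,0,0]
    - [0.6,0,0.06,0,0,0,0]
    - [0.6,0,0,0,0,0,0]
    - [0.6,0,0,0,0,0,0]
    - [0.6,0,0,0,0,0,0]
    - [0.6,0,0,0,0,0,0]
    - [0.6,0,0,0,0,0,0]
    - [0.6,0,0,0,0,0,0]
    - [0.6,0,0,0,0,0,0]
    - [0.6,0,0,0,0,0,0]

```text
time: 52.25
position: [0.5739, -0.153, 0.2455]
tool_rot: [-0.664, 0.715, -0.161, 0.148]
ft_force: [1.1, -0.1, 7.5]
grip_width: 0.042
```

```bash
python3 - <<'E'
from h import *
lg()
E
```

```text
t 52.25 grasp in ledge [0.0358 0.0369 0.0221] F ledge [ 4.2 -0.1  6.3] w 0.041968992921244945
```

step_arm:
  steps:
    - [0.6,0,0.05,0,0,0,0]
    - [0.6,0,0,0,0,0,0]
    - [0.6,0,0,0,0,0,0]
    - [-0.25,0,0,0,0,0,0]
    - [-0.25,0,0,0,0,0,0]
    - [-0.25,0,0,0,0,0,0]
    - [-0.25,0,0,-0.2,0,0,0]
    - [-0.25,0,0,-0.5,0,0,0]
    - [-0.25,0,0,-0.9,0,0,0]
    - [-0.25,0,0,-0.9,0,0,0]

```text
time: 53.25
position: [0.5447, -0.1501, 0.3012]
tool_rot: [-0.664, 0.715, -0.159, 0.147]
ft_force: [0.4, -0.0, 0.0]
grip_width: 0.0543
```

```bash
python3 - <<'E'
from h import *
lg()
q,d=snap('scene','s12');r,e=snap('top','t12')
cv2.imwrite('pics/c12.png',np.hstack([cv2.resize(q[140:240,210:310,::-1],None,fx=4,fy=4),cv2.resize(r[150:250,330:430,::-1],None,fx=4,fy=4)]))
plan([.452,-.2938,.10],down(np.radians(-97)))
E
```

```text
t 53.25 grasp in ledge [0.032  0.0381 0.085 ] F ledge [ 0.4  0.  -0.2] w 0.054336802179602496
t 53.35 grasp now [ 0.6147 -0.1559  0.155 ] w 0.0541 F [1.2 0.5 0.3]
 rot units(8deg) [-3.16  0.06  0.34]  shift units(25mm): in current axes [6.   3.65 0.04]  after turn [6.15 2.99 1.57]
```

View pics/c12.png

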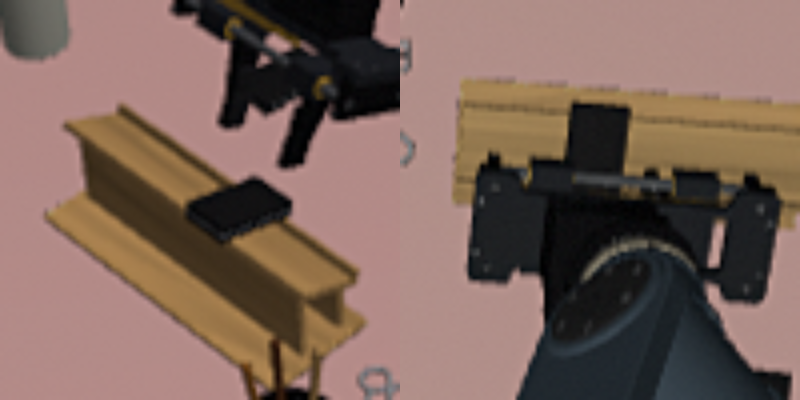

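Compact A lies on the slope against the lip (crop 240,208). Next is B.

step_arm:
  steps:
    - [-0.5,0,0,-0.8,0,0,0]
    - [-0.5,0,0,0,-0.6,0,0]
    - [-0.5,0,0,0,-0.6,0,0]
    - [-0.5,0,0,0,-0.6,0,0]
    - [-0.5,0,0,0,-0.6,0,0]
    - [-0.5,0,0,0,-0.6,0,0]
    - [-0.5,0,0,0,-0.12,0,0.35]
    - [-0.5,0.8,0.5,0,0,0,0]
    - [-0.5,1,0.5,0,0,0,0]
    - [-0.5,1,0.5,0,0,0,0]

```text
time: 54.35
position: [0.4908, -0.2148, 0.3181]
tool_rot: [-0.663, 0.749, -0.0, 0.0]
ft_force: [0.6, -0.3, -0.5]
grip_width: 0.065
```

```bash
python3 - <<'E'
from h import *
plan([.452,-.2938,.021],down(np.radians(-97)))
E
```

```text
t 54.35 grasp now [ 0.491  -0.2148  0.1541] w 0.065 F [ 0.6 -0.3 -0.5]
 rot units(8deg) [-0.01  0.    0.  ]  shift units(25mm): in current axes [3.32 1.16 5.32]  after turn [3.32 1.16 5.32]
```

step_arm:
  steps:
    - [-0.5,0.8,0.3,0,0,0,0]
    - [-0.5,0.8,0.3,0,0,0,0]
    - [-0.5,0.8,0.3,0,0,0,0]
    - [-0.5,0.8,0.23,0.2,0,0,0]
    - [-0.5,0,0,0.6,0,0,0]
    - [-0.5,0,0,0.8,0,0,0]
    - [-0.5,0,0,0.8,0,0,0]
    - [-0.5,0,0,0.6,0,0,0]
    - [-0.5,0,0,0.4,0,0,0]
    - [-0.5,0,0,0,0,0,0]

```text
time: 55.35
position: [0.4532, -0.2902, 0.2321]
tool_rot: [-0.662, 0.749, 0.001, 0.0]
ft_force: [0.7, 0.5, 0.0]
grip_width: 0.0651
```

```bash
python3 - <<'E'
from h import *
plan([.452,-.2938,.021],down(np.radians(-97)))
q,d=snap('scene','s13');r,e=snap('top','t13')
cv2.imwrite('pics/c13.png',np.hstack([cv2.resize(q[100:240,190:330,::-1],None,fx=2.8,fy=2.8),cv2.resize(r[150:290,330:470,::-1],None,fx=2.8,fy=2.8)]))
E
```

```text
t 55.35 grasp now [ 0.453  -0.2899  0.0681] w 0.0651 F [0.7 0.5 0. ]
 rot units(8deg) [ 0.01  0.01 -0.01]  shift units(25mm): in current axes [0.15 0.03 1.88]  after turn [0.15 0.03 1.88]
```

View pics/c13.png

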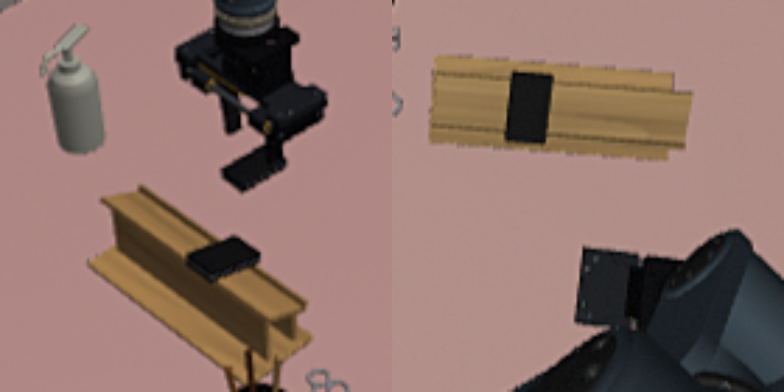

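A is straight on the ledge in the top view (530,107), its lower edge at the lip line (y≈140). Lowering onto B.

step_arm:
  steps:
    - [-0.5,0.15,0.03,0.4,0,0,0]
    - [-0.5,0,0,0.5,0,0,0]
    - [-0.5,0,0,0.4,0,0,0]
    - [-0.5,0,0,0.3,0,0,0]
    - [-0.5,0,0,0.1,0,0,0]
    - [-0.5,0,0,0,0,0,0]
    - [-0.5,0,0,0,0,0,0]
    - [-0.5,0,0,0,0,0,0]
    - [-0.5,0,0,0,0,0,0]
    - [-0.5,0,0,0,0,0,0]

```text
time: 56.45
position: [0.4524, -0.2942, 0.1913]
tool_rot: [-0.662, 0.749, -0.001, 0.0]
ft_force: [-0.2, 0.2, -0.3]
grip_width: 0.0652
```

```bash
python3 - <<'E'
from h import *
plan([.452,-.2938,.0203],down(np.radians(-97)))
E
```

```text
t 56.45 grasp now [ 0.4527 -0.2944  0.0273] w 0.0652 F [-0.2  0.2 -0.3]
 rot units(8deg) [-0.01 -0.   -0.01]  shift units(25mm): in current axes [-0.01  0.02  0.28]  after turn [-0.01  0.02  0.28]
```

step_arm:
  steps:
    - [-0.5,0,0,0.14,0,0,0]
    - [-0.5,0,0,0.12,0,0,0]
    - [-0.5,0,0,0,0,0,0]
    - [-0.5,0,0,0,0,0,0]
    - [0.6,0,0,0,0,0,0]
    - [0.6,0,0,0,0,0,0]
    - [0.6,0,0,0,0,0,0]
    - [0.6,0,0,0,0,0,0]
    - [0.6,0,0,0,0,0,0]
    - [0.6,0,0,0,0,0,0]

```text
time: 57.45
position: [0.4524, -0.2942, 0.1846]
tool_rot: [-0.662, 0.749, -0.001, 0.0]
ft_force: [-0.8, 0.3, -0.0]
grip_width: 0.0418
```

step_arm:
  steps:
    - [0.6,0,0,-0.2,0,0,0]
    - [0.6,0,0,-0.6,0,0,0]
    - [0.6,0,0,-0.8,0,0,0]
    - [0.6,0,0,-0.8,0,0,0]
    - [0.6,0,0,-0.8,0,0,0]
    - [0.6,0,0,-0.8,0,0,0]
    - [0.6,0,0,-0.8,0,0,0]
    - [0.6,0,0,-0.6,0,0,0]
    - [0.6,0,0,-0.4,0,0,0]
    - [0.6,0,0,0,0,0,0]

```text
time: 58.45
position: [0.4524, -0.2942, 0.3309]
tool_rot: [-0.662, 0.749, -0.002, 0.001]
ft_force: [0.7, 0.9, -1.3]
grip_width: 0.0412
```

```bash
python3 - <<'E'
from h import *
plan(ledge([.041,-.038,.024]),RT)
E
```

```text
t 58.45 grasp now [ 0.4529 -0.2946  0.1669] w 0.0412 F [ 0.7  0.9 -1.3]
 rot units(8deg) [ 3.1  -0.09 -0.35]  shift units(25mm): in current axes [-3.2  -4.45  3.26]  after turn [-2.97 -2.82  4.9 ]
```

step_arm:
  steps:
    - [0.6,0,0,0,0,0,-0.36]
    - [0.6,0,0,0,0.6,0,0]
    - [0.6,0,0,0,0.6,0,0]
    - [0.6,0,0,0,0.6,0,0]
    - [0.6,0,0,0,0.6,0,0]
    - [0.6,0,0,0,0.6,0,0]
    - [0.6,0,0,0,0.12,0,0]
    - [0.6,-0.7,-0.6,0,0,0,0]
    - [0.6,-0.8,-0.7,0,0,0,0]
    - [0.6,-0.7,-0.7,0,0,0,0]

```text
time: 59.45
position: [0.5012, -0.2417, 0.3495]
tool_rot: [-0.665, 0.716, -0.157, 0.147]
ft_force: [0.2, -0.8, -0.6]
grip_width: 0.0416
```

step_arm:
  steps:
    - [0.6,-0.6,-0.6,0,0,0,0]
    - [0.6,-0.17,-0.22,0,0,0,0]
    - [0.6,0,0,0.4,0,0,0]
    - [0.6,0,0,0.6,0,0,0]
    - [0.6,0,0,0.6,0,0,0]
    - [0.6,0,0,0.6,0,0,0]
    - [0.6,0,0,0.5,0,0,0]
    - [0.6,0,0,0.3,0,0,0]
    - [0.6,0,0,0,0,0,0]
    - [0.6,0,0,0,0,0,0]

```text
time: 60.45
position: [0.553, -0.227, 0.2912]
tool_rot: [-0.665, 0.715, -0.159, 0.148]
ft_force: [-0.2, 0.8, -1.0]
grip_width: 0.0416
```

```bash
python3 - <<'E'
from h import *
plan(ledge([.041,-.038,.024]),RT)
q,d=snap('scene','s14')
cv2.imwrite('pics/c14.png',cv2.resize(q[100:250,190:350,::-1],None,fx=4,fy=4))
E
```

```text
t 60.45 grasp now [ 0.6222 -0.2321  0.1426] w 0.0416 F [-0.2  0.8 -1. ]
 rot units(8deg) [-0. -0. -0.]  shift units(25mm): in current axes [ 0.01 -0.03  1.84]  after turn [ 0.01 -0.03  1.84]
```

View pics/c14.png

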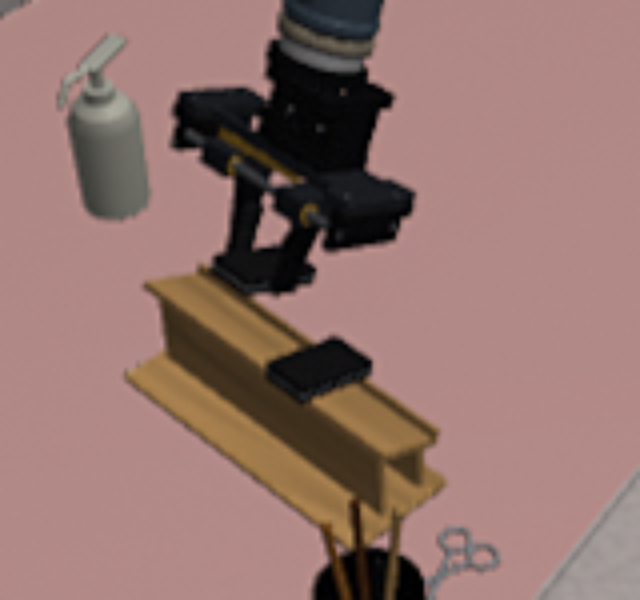

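B is held level with the slope at (265,270) and A is at (320,368). Lowering.

step_arm:
  steps:
    - [0.6,0,-0.03,0.4,0,0,0]
    - [0.6,0,0,0.5,0,0,0]
    - [0.6,0,0,0.4,0,0,0]
    - [0.6,0,0,0.3,0,0,0]
    - [0.6,0,0,0.15,0,0,0]
    - [0.6,0,0,0.1,0,0,0]
    - [0.6,0,0,0,0,0,0]
    - [0.6,0,0,0,0,0,0]
    - [0.6,0,0,0,0,0,0]
    - [0.6,0,0,0,0,0,0]

```text
time: 61.5
position: [0.5731, -0.2283, 0.2499]
tool_rot: [-0.665, 0.715, -0.159, 0.148]
ft_force: [-1.0, 0.9, 1.7]
grip_width: 0.0419
```

```bash
python3 - <<'E'
from h import *
lg()
E
```

```text
t 61.5 grasp in ledge [ 0.0413 -0.0377  0.0241] F ledge [-0.2  0.8  2. ] w 0.04194421097754603
```

step_arm:
  steps:
    - [0.6,0,0,0.07,0,0,0]
    - [0.6,0,0,0.05,0,0,0]
    - [0.6,0,0,0,0,0,0]
    - [0.6,0,0,0,0,0,0]
    - [0.6,0,0,0,0,0,0]
    - [0.6,0,0,0,0,0,0]
    - [0.6,0,0,0,0,0,0]
    - [0.6,0,0,0,0,0,0]
    - [0.6,0,0,0,0,0,0]
    - [0.6,0,0,0,0,0,0]

```text
time: 62.5
position: [0.5744, -0.2285, 0.2476]
tool_rot: [-0.665, 0.715, -0.159, 0.148]
ft_force: [-2.7, 1.1, 5.5]
grip_width: 0.0417
```

```bash
python3 - <<'E'
from h import *
lg()
E
```

```text
t 62.5 grasp in ledge [ 0.0416 -0.0378  0.0215] F ledge [-0.2  0.9  6.1] w 0.041701810973229295
```

Contact at the same height as before. Now I'll slide it down to the lip.

step_arm:
  steps:
    - [0.6,0,0.06,-0.03,0,0,0]
    - [0.6,0,0.06,0,0,0,0]
    - [0.6,0,0.06,0,0,0,0]
    - [0.6,0,0.06,0,0,0,0]
    - [0.6,0,0.06,0,0,0,0]
    - [0.6,0,0.04,0,0,0,0]
    - [0.6,0,0,0,0,0,0]
    - [0.6,0,0,0,0,0,0]
    - [0.6,0,0,0,0,0,0]
    - [0.6,0,0,0,0,0,0]

```text
time: 63.5
position: [0.5673, -0.229, 0.2455]
tool_rot: [-0.664, 0.715, -0.161, 0.148]
ft_force: [0.9, -0.2, 7.1]
grip_width: 0.0415
```

```bash
python3 - <<'E'
from h import *
lg()
E
```

```text
t 63.5 grasp in ledge [ 0.035  -0.0393  0.0225] F ledge [ 3.8 -0.1  6. ] w 0.04154185786925555
```

step_arm:
  steps:
    - [0.6,0,0.05,0,0,0,0]
    - [0.6,0,0,0,0,0,0]
    - [0.6,0,0,0,0,0,0]
    - [-0.25,0,0,0,0,0,0]
    - [-0.25,0,0,0,0,0,0]
    - [-0.25,0,0,0,0,0,0]
    - [-0.25,0,0,-0.2,0,0,0]
    - [-0.25,0,0,-0.5,0,0,0]
    - [-0.25,0,0,-0.9,0,0,0]
    - [-0.25,0,0,-0.9,0,0,0]

```text
time: 64.5
position: [0.5382, -0.2258, 0.3011]
tool_rot: [-0.665, 0.715, -0.158, 0.147]
ft_force: [0.7, -0.6, 0.2]
grip_width: 0.0542
```

step_arm:
  steps:
    - [-0.25,0,0,-1,0,0,0]
    - [-0.25,0,0.5,-1,0,0,0]
    - [-0.25,0,1,-0.5,0,0,0]
    - [-0.25,0,1,0,-0.6,0,0]
    - [-0.25,0,1,0,-0.6,0,0]
    - [-0.25,0,1,0,-0.6,0,0]
    - [-0.25,0,0,0,-0.6,0,0]
    - [-0.25,0,0,0,-0.6,0,0]
    - [-0.25,0,0,0,0,0,0]
    - [-0.25,0,0,0,0,0,0]

```text
time: 65.5
position: [0.4086, -0.2164, 0.3156]
tool_rot: [-0.681, 0.732, -0.008, 0.007]
ft_force: [0.5, 0.4, -0.5]
grip_width: 0.0547
```

```bash
python3 - <<'E'
from h import *
lg()
for n in ('scene','top'):
    p,d=snap(n,'f_'+n);W=world(n,d);L=(W-LO)@RL;v=p.max(-1)
    m=((v<70)&(L[...,2]>.005)&(L[...,2]<.03)&(L[...,0]>-.02)&(L[...,0]<.1)&(abs(L[...,1])<.14)).astype(np.uint8)
    k,l,s,c=cv2.connectedComponentsWithStats(m)
    for i in range(1,k):
        if s[i,4]>60:
            Q=L[l==i];Q=Q[Q[:,2]>.011];(x,y),(w,h),a=cv2.minAreaRect((Q[:,:2]*1000).astype(np.float32));C=Q-Q.mean(0);sl=np.polyfit(C[:,0],C[:,2],1)[0]
            print(n,s[i,4],'ledge xy',np.round([x,y,w,h,a],1),'x range',np.percentile(Q[:,0],[1,99]).round(4),'z',np.median(Q[:,2]).round(4),'rel slope deg',np.degrees(sl).round(1))
q=np.load('pics/f_scene.npz')['p'];r=np.load('pics/f_top.npz')['p']
cv2.imwrite('pics/c15.png',np.hstack([cv2.resize(q[140:240,210:310,::-1],None,fx=4,fy=4),cv2.resize(r[150:250,330:430,::-1],None,fx=4,fy=4)]))
cv2.imwrite('pics/c16.png',r[:,:,::-1])
E
```

```text
t 65.5 grasp in ledge [-0.1467 -0.0378  0.1673] F ledge [ 0.2  0.4 -0.6] w 0.054676732723748525
scene 229 ledge xy [ 33.  -38.   42.8  82.   90. ] x range [-0.0047  0.07  ] z 0.0165 rel slope deg -5.6
scene 240 ledge xy [35.8 37.3 44.8 76.1 89.7] x range [-0.0006  0.0708] z 0.0164 rel slope deg -6.3
top 361 ledge xy [34.5 36.7 72.4 41.5  0.1] x range [-0.0002  0.0696] z 0.0197 rel slope deg -7.5
top 368 ledge xy [ 32.4 -39.5  71.1  42.1   0.6] x range [-0.002   0.0677] z 0.0196 rel slope deg -7.4
```

View pics/c15.png

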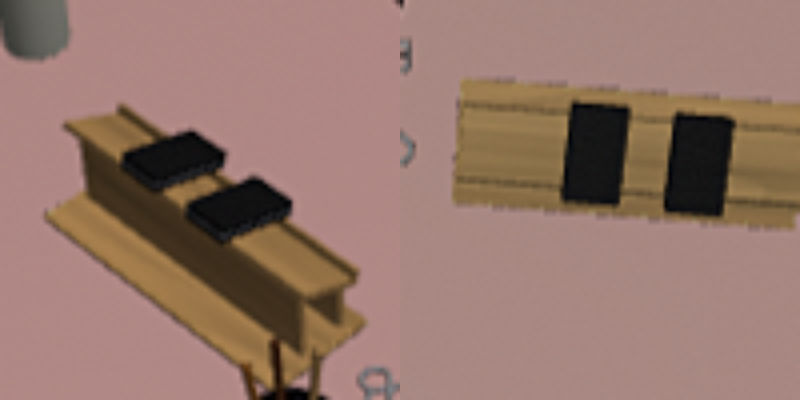

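View pics/c16.png

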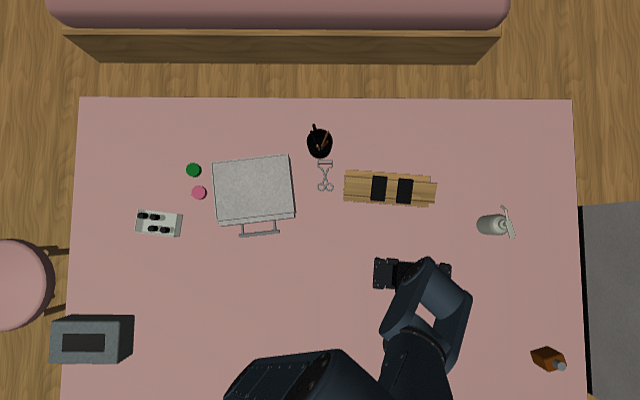

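The top-surface slope reads 6–7° too shallow, so the low ends may be riding on the lip. I'll profile the ledge, the lip and the compacts more closely.

```bash
python3 - <<'E'
from h import *
for n in ('top','scene'):
    f=np.load(f'pics/f_{n}.npz');W=world(n,f['d']);L=(W-LO)@RL
    for nm,lo,hi in (('A',.022,.053),('B',-.053,-.025),('bare mid',-.012,.012),('bare L',.07,.125),('bare R',-.125,-.07)):
        m=(L[...,1]>lo)&(L[...,1]<hi)&(L[...,2]>-.01)&(L[...,2]<.035)
        out=[]
        for a in np.arange(-.012,.082,.006):
            k=m&(abs(L[...,0]-a)<.003); out.append(f'{a*1000:.0f}:{np.median(L[k][:,2])*1000:.1f}' if k.sum()>2 else f'{a*1000:.0f}:-')
        print(n,nm,' '.join(out))
r=np.load('pics/f_scene.npz')['p'];cv2.imwrite('pics/c17.png',cv2.resize(r[160:220,220:310,::-1],None,fx=8,fy=8,interpolation=cv2.INTER_CUBIC))
E
```

```text
top A -12:- -6:- 0:25.5 6:24.3 12:23.0 18:21.7 24:21.7 30:20.5 36:19.3 42:18.7 48:18.7 54:17.3 60:16.6 66:15.4 72:14.0 78:-
top B -12:- -6:24.8 0:25.1 6:23.8 12:22.6 18:22.6 24:21.6 30:19.6 36:19.2 42:18.6 48:17.8 54:18.0 60:16.4 66:14.3 72:- 78:-
top bare mid -12:- -6:- 0:8.0 6:0.4 12:0.3 18:0.4 24:0.9 30:0.3 36:1.8 42:0.6 48:0.7 54:0.6 60:-0.2 66:- 72:- 78:-
top bare L -12:- -6:7.2 0:6.8 6:-0.1 12:0.4 18:0.7 24:0.5 30:0.5 36:0.6 42:0.8 48:-0.3 54:1.1 60:-0.6 66:- 72:- 78:-
top bare R -12:- -6:- 0:7.6 6:0.3 12:1.0 18:0.7 24:0.8 30:0.4 36:1.1 42:0.0 48:-0.3 54:0.1 60:-1.3 66:- 72:- 78:-
scene A -12:- -6:- 0:21.5 6:19.8 12:19.6 18:19.6 24:17.7 30:16.9 36:16.3 42:15.4 48:14.6 54:14.7 60:12.3 66:8.8 72:8.1 78:-
scene B -12:- -6:20.8 0:20.8 6:20.0 12:18.7 18:18.3 24:17.5 30:17.9 36:15.4 42:16.4 48:15.0 54:14.3 60:12.5 66:5.7 72:9.0 78:-
scene bare mid -12:- -6:- 0:3.4 6:1.1 12:- 18:- 24:- 30:- 36:- 42:- 48:-2.3 54:-4.3 60:-2.9 66:- 72:- 78:-
scene bare L -12:- -6:- 0:0.4 6:-0.3 12:-3.0 18:-2.6 24:-2.4 30:-2.6 36:-3.3 42:-2.9 48:-2.9 54:-2.7 60:-3.9 66:- 72:- 78:-
scene bare R -12:- -6:3.0 0:1.4 6:-0.1 12:-2.7 18:-2.2 24:-2.7 30:-3.3 36:-3.9 42:-3.3 48:-3.9 54:-3.2 60:-3.9 66:- 72:- 78:-
```

View pics/c17.png

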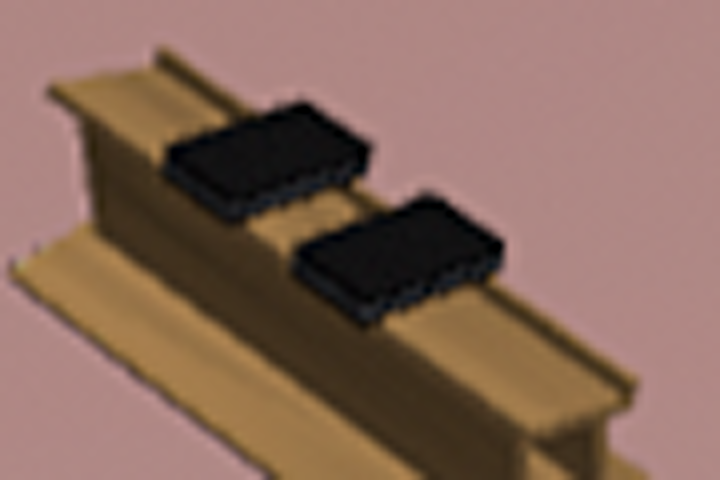

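Confirmed. The top faces are 25 mm off the board at x≈0 and about 15 mm at x=66, so both low ends are resting on the lip. The lip's inner face also seems further up-slope than I assumed. I'll locate it finely.

```bash
python3 - <<'E'
from h import *
for n in ('top','scene'):
  for tag in ('f_'+n,n+'0'):
    f=np.load(f'pics/{tag}.npz');W=world(n,f['d']);L=(W-LO)@RL
    m=((L[...,1]>.065)&(L[...,1]<.128)|(L[...,1]<-.065)&(L[...,1]>-.128)|(abs(L[...,1])<.012))&(L[...,2]>-.02)&(L[...,2]<.02)
    if tag[0]!='f': m=(abs(L[...,1])<.128)&(L[...,2]>-.02)&(L[...,2]<.02)
    out=[]
    for a in np.arange(-.012,.064,.002):
        k=m&(abs(L[...,0]-a)<.001); out.append(f'{a*1000:.0f}:{np.median(L[k][:,2])*1000:.1f}/{k.sum()}' if k.sum()>2 else f'{a*1000:.0f}:-')
    print(tag,' '.join(out))
# compact lower-edge x in same frame via both views; lip dark line pixel
r=np.load('pics/f_top.npz')['p'];cv2.imwrite('pics/c18.png',cv2.resize(r[165:215,340:440,::-1],None,fx=8,fy=8,interpolation=cv2.INTER_NEAREST))
c=eyes.camera_info('top');K,R,t=map(np.array,(c['K'],c['R'],c['t']))
for p in ([0,0,0],[0,0,.008],[-.005,0,.008],[.056,0,0],[.003,0,0],[.003,0,.008]):
    x=R@ledge(p)+t;x=K@x;print(p,(x[:2]/x[2]).round(1))
E
```

```text
f_top -12:- -10:- -8:- -6:- -4:7.2/7 -2:8.3/32 0:7.9/34 2:3.2/75 4:0.1/32 6:0.1/28 8:0.5/36 10:-0.3/30 12:1.1/24 14:0.8/38 16:0.3/28 18:1.3/26 20:0.2/39 22:0.8/30 24:1.1/33 26:0.0/34 28:0.5/30 30:0.1/37 32:0.4/28 34:1.7/32 36:0.5/34 38:0.9/26 40:0.9/37 42:-0.0/33 44:0.3/38 46:0.1/32 48:-0.6/30 50:0.4/31 52:0.5/33 54:0.2/32 56:0.1/43 58:-0.5/38 60:- 62:-
top0 -12:- -10:- -8:- -6:- -4:6.0/13 -2:8.1/48 0:7.6/58 2:4.8/118 4:0.7/57 6:0.1/57 8:0.5/49 10:0.4/59 12:0.8/52 14:0.3/54 16:0.3/55 18:0.3/56 20:0.2/55 22:-0.0/53 24:0.7/52 26:0.7/55 28:0.3/60 30:0.9/53 32:0.3/55 34:0.4/56 36:0.1/53 38:0.3/58 40:0.2/58 42:0.1/50 44:0.6/57 46:0.5/54 48:0.1/61 50:0.6/54 52:0.5/54 54:0.4/56 56:0.7/57 58:-0.8/73 60:3.5/3 62:-
f_scene -12:- -10:- -8:- -6:3.0/3 -4:0.7/3 -2:3.1/10 0:0.8/17 2:1.2/31 4:3.3/32 6:-2.8/15 8:-1.4/16 10:-2.7/14 12:-3.1/8 14:-2.6/11 16:-2.1/7 18:-2.6/12 20:-2.6/7 22:-1.9/8 24:-2.4/11 26:-2.3/12 28:-2.8/17 30:-2.6/11 32:-3.8/10 34:-3.7/16 36:-3.7/9 38:-3.8/11 40:-3.1/7 42:-3.2/14 44:-2.9/10 46:-3.8/17 48:-16.1/31 50:-14.8/18 52:-4.1/15 54:-3.0/13 56:-3.4/19 58:-3.9/35 60:-4.6/19 62:-1.9/15
scene0 -12:- -10:- -8:- -6:2.3/3 -4:2.2/6 -2:1.5/21 0:1.4/42 2:0.5/79 4:2.5/67 6:-1.6/39 8:-2.2/26 10:-2.5/24 12:-3.2/25 14:-2.7/25 16:-2.5/23 18:-3.6/24 20:-2.9/22 22:-2.6/24 24:-2.9/25 26:-2.7/21 28:-3.0/27 30:-3.1/28 32:-3.3/21 34:-2.2/18 36:-2.7/25 38:-2.8/23 40:-2.6/25 42:-2.7/29 44:-3.7/28 46:-3.6/37 48:-16.1/59 50:-3.6/28 52:-3.3/31 54:-3.8/44 56:-5.6/41 58:-4.4/48 60:-4.7/37 62:-3.3/11
[0, 0, 0] [388.6 198.3]
[0, 0, 0.008] [389.  199.2]
[-0.005, 0, 0.008] [388.8 200.8]
[0.056, 0, 0] [391.1 180.6]
[0.003, 0, 0] [388.8 197.4]
[0.003, 0, 0.008] [389.1 198.3]
```

View pics/c18.png

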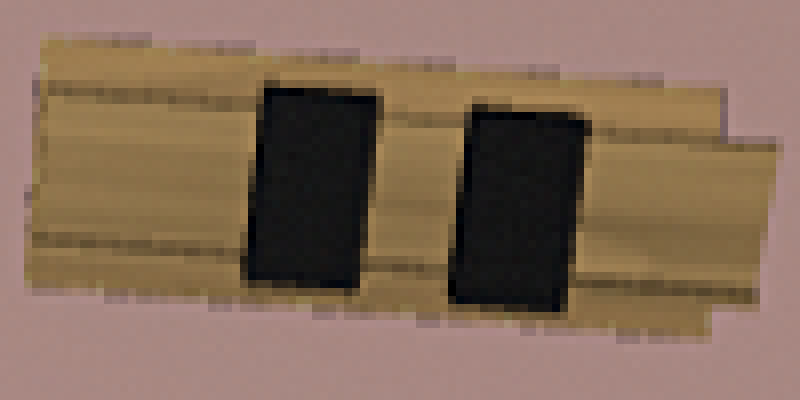

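The lip's inner face is at about x=+3.5 mm in my frame (top view +2, scene view +5). I set both compacts down too low, so their lower edges caught on the lip. I'll re-grip each one aligned to its present tilt (about 17°), lift, tilt back to 25°, and set it down further up-slope.

```bash
cat >> h.py <<'E'
RT17=RT@Ro.from_euler('x',-7.7,degrees=True).as_matrix()
E
python3 - <<'E'
from h import *
print(RT17.round(3))
plan(ledge([.0346,-.0387,.0219])-RT17[:,2]*.05,RT17)
E
```

```text
[[-0.072 -0.952  0.297]
 [-0.997  0.069 -0.022]
 [ 0.    -0.297 -0.955]]
t 65.6 grasp now [ 0.4116 -0.2166  0.1514] w 0.0545 F [-0.1  0.5  0.1]
 rot units(8deg) [ 2.02 -0.   -0.  ]  shift units(25mm): in current axes [ 0.04 -6.62  0.71]  after turn [ 0.04 -6.16  2.53]
```

step_arm:
  steps:
    - [-0.35,0,0,0,0.7,0,0]
    - [-0.35,0,0,0,0.7,0,0]
    - [-0.35,0.04,0,0,0.62,0,0]
    - [-0.35,0,-0.8,0,0,0,0]
    - [-0.35,0,-1,0,0,0,0]
    - [-0.35,0,-1,0,0,0,0]
    - [-0.35,0,-1,0,0,0,0]
    - [-0.35,0,-1,0,0,0,0]
    - [-0.35,0,-0.9,0,0,0,0]
    - [-0.35,0,-0.46,0,0,0,0]

```text
time: 66.6
position: [0.5567, -0.2284, 0.3614]
tool_rot: [-0.673, 0.724, -0.111, 0.102]
ft_force: [-1.1, -0.5, 0.3]
grip_width: 0.0586
```

```bash
python3 - <<'E'
from h import *
plan(ledge([.0346,-.0387,.0219])-RT17[:,2]*.05,RT17)
E
```

```text
t 66.6 grasp now [ 0.6054 -0.2321  0.2049] w 0.0586 F [-1.1 -0.5  0.3]
 rot units(8deg) [-0.01 -0.01  0.  ]  shift units(25mm): in current axes [-0.01  0.07  2.52]  after turn [-0.01  0.07  2.52]
```

step_arm:
  steps:
    - [-0.35,0,0.04,0.5,0,0,0]
    - [-0.35,0,0,0.7,0,0,0]
    - [-0.35,0,0,0.7,0,0,0]
    - [-0.35,0,0,0.6,0,0,0]
    - [-0.35,0,0,0.5,0,0,0]
    - [-0.35,0,0,0.5,0,0,0]
    - [-0.35,0,0,0.3,0,0,0]
    - [-0.35,0,0,0.2,0,0,0]
    - [-0.35,0,0,0,0,0,0]
    - [-0.35,0,0,0,0,0,0]

```text
time: 67.6
position: [0.5839, -0.2303, 0.2651]
tool_rot: [-0.673, 0.724, -0.11, 0.102]
ft_force: [0.4, 0.3, -0.6]
grip_width: 0.0585
```

```bash
python3 - <<'E'
from h import *
plan(ledge([.0346,-.0387,.0219]),RT17); lg()
q,d=snap('scene','s20')
cv2.imwrite('pics/c20.png',cv2.resize(q[130:230,200:310,::-1],None,fx=6,fy=6,interpolation=cv2.INTER_CUBIC))
E
```

```text
t 67.6 grasp now [ 0.6324 -0.2339  0.1085] w 0.0585 F [ 0.4  0.3 -0.6]
 rot units(8deg) [ 0.01 -0.   -0.  ]  shift units(25mm): in current axes [-0.01 -0.03  0.52]  after turn [-0.01 -0.03  0.52]
t 67.6 grasp in ledge [ 0.0354 -0.039   0.0348] F ledge [ 0.1  0.4 -0.8] w 0.05849603394166473
```

View pics/c20.png

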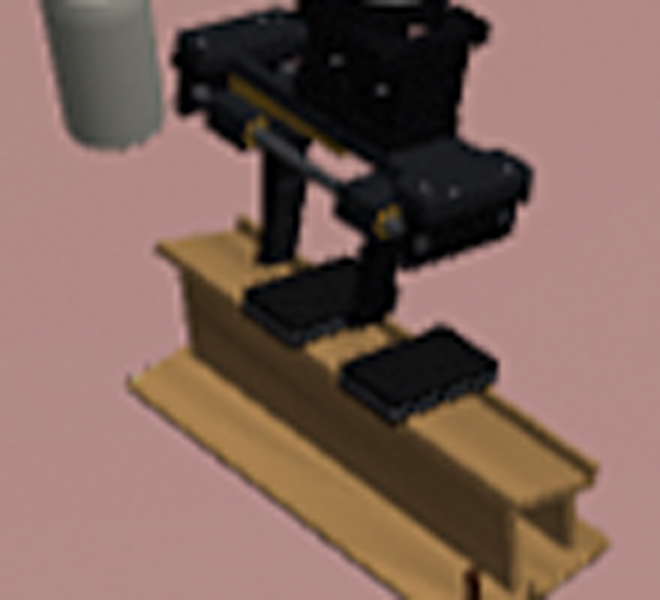

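The fingers straddle B at (275,250) and (375,300). Lowering and gripping.

step_arm:
  steps:
    - [-0.35,0,0,0.2,0,0,0]
    - [-0.35,0,0,0.2,0,0,0]
    - [-0.35,0,0,0.08,0,0,0]
    - [-0.35,0,0,0,0,0,0]
    - [0.6,0,0,0,0,0,0]
    - [0.6,0,0,0,0,0,0]
    - [0.6,0,0,0,0,0,0]
    - [0.6,0,0,0,0,0,0]
    - [0.6,0,0,0,0,0,0]
    - [0.6,0,0,0,0,0,0]

```text
time: 68.65
position: [0.5873, -0.2306, 0.2535]
tool_rot: [-0.673, 0.724, -0.11, 0.102]
ft_force: [-0.2, -0.5, 0.4]
grip_width: 0.0419
```

```bash
python3 - <<'E'
from h import *
lg()
E
```

```text
t 68.65 grasp in ledge [ 0.0335 -0.039   0.0228] F ledge [ 0.  -0.5  0.4] w 0.041895504377063936
```

step_arm:
  steps:
    - [0.6,0,0,-0.2,0,0,0]
    - [0.6,0,0,-0.4,0,0,0]
    - [0.6,0,0,-0.6,0,0,0]
    - [0.6,0,0,-0.6,0,0,0]
    - [0.6,0,0,-0.2,0,0,0]
    - [0.6,0,0,0,0.5,0,0]
    - [0.6,0,0,0,0.46,0,0]
    - [0.6,0,0,0,0,0,0]
    - [0.6,0,0,0,0,0,0]
    - [0.6,0,0,0,0,0,0]

```text
time: 69.65
position: [0.5727, -0.2295, 0.3013]
tool_rot: [-0.665, 0.715, -0.158, 0.146]
ft_force: [-0.0, 0.8, 0.5]
grip_width: 0.0418
```

```bash
python3 - <<'E'
from h import *
lg();plan(ledge([.048,-.0387,.025]),RT)
p,d=snap('scene','s21');W=world('scene',d);L=(W-LO)@RL
q=p;cv2.imwrite('pics/c21.png',cv2.resize(q[130:230,200:310,::-1],None,fx=6,fy=6,interpolation=cv2.INTER_CUBIC))
E
```

```text
t 69.65 grasp in ledge [ 0.0621 -0.0389  0.0709] F ledge [0.1 0.8 0.5] w 0.041824775950994195
t 69.65 grasp now [ 0.6414 -0.2345  0.1525] w 0.0418 F [-0.   0.8  0.5]
 rot units(8deg) [ 0.02 -0.    0.  ]  shift units(25mm): in current axes [-0.01  0.58  1.84]  after turn [-0.01  0.58  1.83]
```

View pics/c21.png

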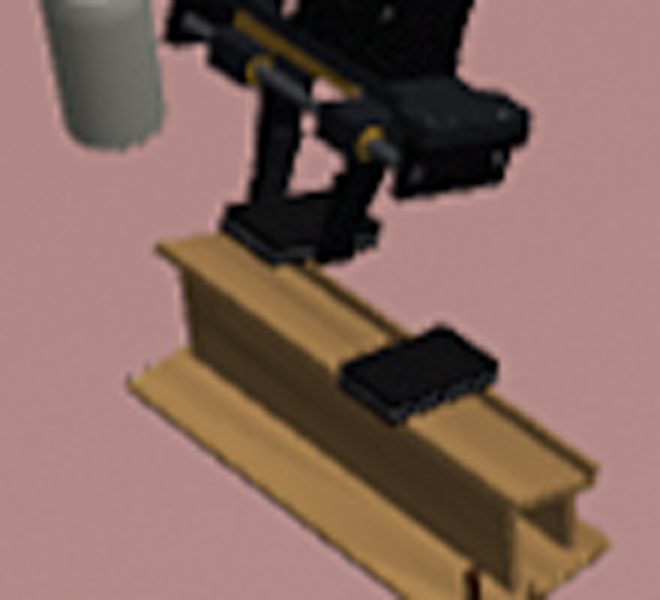

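B is held at (295,225). Setting it down at x≈48 mm, well clear of the lip.

step_arm:
  steps:
    - [0.6,0,0.3,0,0,0,0]
    - [0.6,0,0.28,0.2,0,0,0]
    - [0.6,0,0,0.4,0,0,0]
    - [0.6,0,0,0.4,0,0,0]
    - [0.6,0,0,0.3,0,0,0]
    - [0.6,0,0,0.2,0,0,0]
    - [0.6,0,0,0.15,0,0,0]
    - [0.6,0,0,0,0,0,0]
    - [0.6,0,0,0,0,0,0]
    - [0.6,0,0,0,0,0,0]

```text
time: 70.7
position: [0.5768, -0.2298, 0.2579]
tool_rot: [-0.665, 0.715, -0.158, 0.147]
ft_force: [0.4, -0.6, -0.6]
grip_width: 0.0413
```

```bash
python3 - <<'E'
from h import *
lg()
E
```

```text
t 70.7 grasp in ledge [ 0.0478 -0.0389  0.0298] F ledge [ 0.2 -0.6 -0.7] w 0.04130591249324804
```

step_arm:
  steps:
    - [0.6,0,0,0.1,0,0,0]
    - [0.6,0,0,0.1,0,0,0]
    - [0.6,0,0,0.05,0,0,0]
    - [0.6,0,0,0,0,0,0]
    - [0.6,0,0,0,0,0,0]
    - [0.6,0,0,0,0,0,0]
    - [0.6,0,0,0,0,0,0]
    - [0.6,0,0,0,0,0,0]
    - [0.6,0,0,0,0,0,0]
    - [0.6,0,0,0,0,0,0]

```text
time: 71.7
position: [0.5794, -0.2299, 0.2519]
tool_rot: [-0.665, 0.715, -0.158, 0.147]
ft_force: [0.4, -0.1, -0.6]
grip_width: 0.0415
```

```bash
python3 - <<'E'
from h import *
lg()
E
```

```text
t 71.7 grasp in ledge [ 0.0475 -0.0389  0.0233] F ledge [ 0.1 -0.  -0.7] w 0.0414644416823213
```

step_arm:
  steps:
    - [0.6,0,0,0.06,0,0,0]
    - [0.6,0,0,0.06,0,0,0]
    - [0.6,0,0,0,0,0,0]
    - [0.6,0,0,0,0,0,0]
    - [0.6,0,0,0,0,0,0]
    - [0.6,0,0,0,0,0,0]
    - [0.6,0,0,0,0,0,0]
    - [0.6,0,0,0,0,0,0]
    - [0.6,0,0,0,0,0,0]
    - [0.6,0,0,0,0,0,0]

```text
time: 72.7
position: [0.5806, -0.23, 0.2492]
tool_rot: [-0.665, 0.715, -0.158, 0.147]
ft_force: [0.4, 0.7, -0.5]
grip_width: 0.0419
```

```bash
python3 - <<'E'
from h import *
lg()
E
```

```text
t 72.7 grasp in ledge [ 0.0475 -0.0389  0.0203] F ledge [ 0.1  0.7 -0.6] w 0.041892666912809705
```

No contact here at 0.0203, whereas earlier there was contact at 0.024, which confirms that was the lip. Continuing down.

step_arm:
  steps:
    - [0.6,0,0,0.06,0,0,0]
    - [0.6,0,0,0.04,0,0,0]
    - [0.6,0,0,0,0,0,0]
    - [0.6,0,0,0,0,0,0]
    - [0.6,0,0,0,0,0,0]
    - [0.6,0,0,0,0,0,0]
    - [0.6,0,0,0,0,0,0]
    - [0.6,0,0,0,0,0,0]
    - [0.6,0,0,0,0,0,0]
    - [0.6,0,0,0,0,0,0]

```text
time: 73.7
position: [0.5811, -0.2301, 0.2482]
tool_rot: [-0.665, 0.715, -0.158, 0.147]
ft_force: [-6.5, 0.4, 8.5]
grip_width: 0.0416
```

```bash
python3 - <<'E'
from h import *
lg()
E
```

```text
t 73.7 grasp in ledge [ 0.0475 -0.0389  0.0191] F ledge [-2.3 -0.1 10.5] w 0.04157984799306004
```

step_arm:
  steps:
    - [0.6,0,0,-0.04,0,0,0]
    - [0.6,0,0.05,0,0,0,0]
    - [0.6,0,0.05,0,0,0,0]
    - [0.6,0,0.05,0,0,0,0]
    - [0.6,0,0.05,0,0,0,0]
    - [0.6,0,0,0,0,0,0]
    - [0.6,0,0,0,0,0,0]
    - [0.6,0,0,0,0,0,0]
    - [0.6,0,0,0,0,0,0]
    - [0.6,0,0,0,0,0,0]

```text
time: 74.7
position: [0.5772, -0.2301, 0.2464]
tool_rot: [-0.665, 0.715, -0.159, 0.147]
ft_force: [-0.3, -0.0, 5.1]
grip_width: 0.0414
```

```bash
python3 - <<'E'
from h import *
lg()
E
```

```text
t 74.7 grasp in ledge [ 0.0435 -0.0395  0.0192] F ledge [ 1.9 -0.   4.8] w 0.0414426230886038
```

step_arm:
  steps:
    - [0.6,0,0.05,-0.01,0,0,0]
    - [0.6,0,0,0,0,0,0]
    - [0.6,0,0,0,0,0,0]
    - [0.6,0,0,0,0,0,0]
    - [0.6,0,0,0,0,0,0]
    - [0.6,0,0,0,0,0,0]
    - [0.6,0,0,0,0,0,0]
    - [0.6,0,0,0,0,0,0]
    - [0.6,0,0,0,0,0,0]
    - [0.6,0,0,0,0,0,0]

```text
time: 75.7
position: [0.5756, -0.2299, 0.2457]
tool_rot: [-0.665, 0.715, -0.158, 0.147]
ft_force: [0.1, -0.4, 4.7]
grip_width: 0.0419
```

```bash
python3 - <<'E'
from h import *
lg()
E
```

```text
t 75.7 grasp in ledge [ 0.0415 -0.0392  0.0192] F ledge [ 2.1 -0.4  4.3] w 0.04188837567878883
```

step_arm:
  steps:
    - [0.6,0,0.06,0,0,0,0]
    - [0.6,0,0,0,0,0,0]
    - [0.6,0,0,0,0,0,0]
    - [0.6,0,0,0,0,0,0]
    - [0.6,0,0,0,0,0,0]
    - [0.6,0,0,0,0,0,0]
    - [0.6,0,0,0,0,0,0]
    - [0.6,0,0,0,0,0,0]
    - [0.6,0,0,0,0,0,0]
    - [0.6,0,0,0,0,0,0]

```text
time: 76.7
position: [0.5747, -0.2298, 0.2453]
tool_rot: [-0.665, 0.715, -0.159, 0.147]
ft_force: [1.9, 0.8, 5.4]
grip_width: 0.0417
```

```bash
python3 - <<'E'
from h import *
lg()
E
```

```text
t 76.7 grasp in ledge [ 0.0407 -0.0392  0.0192] F ledge [3.9 0.9 4.1] w 0.04171278870106145
```

Lip contact at x≈40.7 mm, matching the 40.5 predicted. Releasing.

step_arm:
  steps:
    - [0.6,0,-0.03,-0.03,0,0,0]
    - [0.6,0,0,0,0,0,0]
    - [-0.25,0,0,0,0,0,0]
    - [-0.25,0,0,0,0,0,0]
    - [-0.25,0,0,0,0,0,0]
    - [-0.25,0,0,0,0,0,0]
    - [-0.25,0,0,-0.2,0,0,0]
    - [-0.25,0,0,-0.5,0,0,0]
    - [-0.25,0,0,-0.9,0,0,0]
    - [-0.25,0,0,-0.9,0,0,0]

```text
time: 77.7
position: [0.5476, -0.2275, 0.3036]
tool_rot: [-0.665, 0.715, -0.158, 0.146]
ft_force: [0.4, 0.6, 0.6]
grip_width: 0.0542
```

```bash
cat > prof.py <<'E'
from h import *
import sys
tag=sys.argv[1]
for n in ('top','scene'):
    p,d=snap(n,tag+n);W=world(n,d);L=(W-LO)@RL
    for nm,lo,hi in (('A',.022,.053),('B',-.053,-.025)):
        m=(L[...,1]>lo)&(L[...,1]<hi)&(L[...,2]>-.01)&(L[...,2]<.035)&(p.max(-1)<70)
        out=[]
        for a in np.arange(-.006,.085,.006):
            k=m&(abs(L[...,0]-a)<.003); out.append(f'{a*1000:.0f}:{np.median(L[k][:,2])*1000:.1f}' if k.sum()>2 else f'{a*1000:.0f}:-')
        print(n,nm,' '.join(out))
q=np.load(f'pics/{tag}scene.npz')['p'];r=np.load(f'pics/{tag}top.npz')['p']
cv2.imwrite(f'pics/{tag}c.png',np.hstack([cv2.resize(q[140:240,210:310,::-1],None,fx=4,fy=4,interpolation=cv2.INTER_CUBIC),cv2.resize(r[150:250,330:430,::-1],None,fx=4,fy=4)]))
E
python3 prof.py g; python3 - <<'E'
from h import *
plan(ledge([.0366,.037,.0219])-RT17[:,2]*.05,RT17)
E
```

```text
top A -6:- 0:23.9 6:24.8 12:22.9 18:22.1 24:21.3 30:18.8 36:19.1 42:18.6 48:18.6 54:16.8 60:16.0 66:15.3 72:15.6 78:- 84:-
top B -6:- 0:- 6:- 12:15.9 18:16.9 24:- 30:15.9 36:17.0 42:16.4 48:15.9 54:16.7 60:15.5 66:15.5 72:16.1 78:11.2 84:-
scene A -6:- 0:19.9 6:19.7 12:19.7 18:19.2 24:17.9 30:17.3 36:16.7 42:15.2 48:13.8 54:13.1 60:13.0 66:8.5 72:7.8 78:- 84:-
scene B -6:- 0:- 6:11.8 12:12.9 18:13.4 24:13.0 30:12.1 36:13.0 42:13.6 48:12.4 54:13.6 60:12.9 66:13.6 72:12.8 78:6.9 84:-
t 77.8 grasp now [ 0.6174 -0.2335  0.1574] w 0.0542 F [0.2 0.3 0.8]
 rot units(8deg) [-0.98 -0.02  0.  ]  shift units(25mm): in current axes [-3.05 -0.93  0.61]  after turn [-3.04 -1.    0.49]
```

View pics/gc.png

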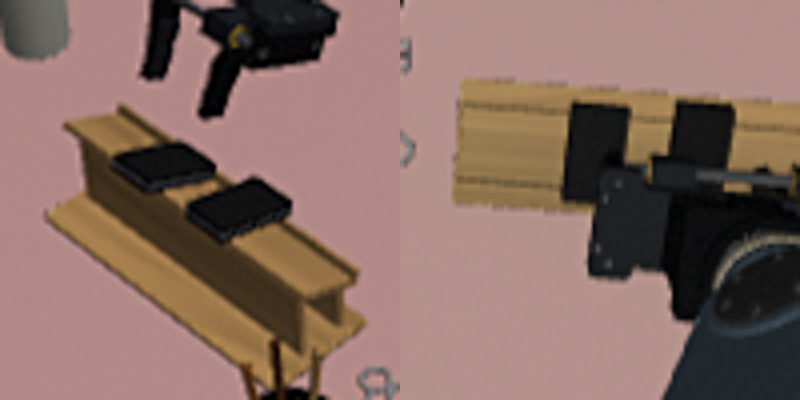

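B now lies flat: its top is a constant 16 mm above the face over its whole length, with the low end at the lip. Now the same for A.

step_arm:
  steps:
    - [-0.35,0,0,-0.8,0,0,0]
    - [-0.35,0,0,0,-0.5,0,0]
    - [-0.35,0,0,0,-0.48,0,0]
    - [-0.35,-0.7,-0.2,0,0,0,0]
    - [-0.35,-0.8,-0.3,0,0,0,0]
    - [-0.35,-0.8,-0.3,0,0,0,0]
    - [-0.35,-0.7,-0.2,0,0,0,0]
    - [-0.35,0,0,0,0,0,0]
    - [-0.35,0,0,0,0,0,0]
    - [-0.35,0,0,0,0,0,0]

```text
time: 78.8
position: [0.569, -0.1546, 0.3278]
tool_rot: [-0.673, 0.724, -0.109, 0.101]
ft_force: [0.1, 0.9, 0.1]
grip_width: 0.0586
```

```bash
python3 - <<'E'
from h import *
plan(ledge([.0366,.037,.0219]),RT17)
E
```

```text
t 78.8 grasp now [ 0.6169 -0.1582  0.1709] w 0.0586 F [0.1 0.9 0.1]
 rot units(8deg) [ 0.03 -0.   -0.  ]  shift units(25mm): in current axes [-0.06 -0.16  3.14]  after turn [-0.06 -0.14  3.14]
```

step_arm:
  steps:
    - [-0.35,-0.06,-0.14,0.3,0.03,0,0]
    - [-0.35,0,0,0.6,0,0,0]
    - [-0.35,0,0,0.6,0,0,0]
    - [-0.35,0,0,0.4,0,0,0]
    - [-0.35,0,0,0.3,0,0,0]
    - [-0.35,0,0,0.2,0,0,0]
    - [-0.35,0,0,0.1,0,0,0]
    - [-0.35,0,0,0,0,0,0]
    - [-0.35,0,0,0,0,0,0]
    - [-0.35,0,0,0,0,0,0]

```text
time: 79.8
position: [0.5912, -0.1541, 0.2698]
tool_rot: [-0.673, 0.724, -0.111, 0.102]
ft_force: [-0.9, -0.1, 0.3]
grip_width: 0.0584
```

```bash
python3 - <<'E'
from h import *
plan(ledge([.0366,.037,.0219]),RT17)
E
```

```text
t 79.8 grasp now [ 0.6399 -0.1578  0.1133] w 0.0584 F [-0.9 -0.1  0.3]
 rot units(8deg) [-0. -0. -0.]  shift units(25mm): in current axes [0.03 0.01 0.66]  after turn [0.03 0.01 0.66]
```

step_arm:
  steps:
    - [-0.35,0.03,0,0.25,0,0,0]
    - [-0.35,0,0,0.2,0,0,0]
    - [-0.35,0,0,0.15,0,0,0]
    - [-0.35,0,0,0,0,0,0]
    - [0.6,0,0,0,0,0,0]
    - [0.6,0,0,0,0,0,0]
    - [0.6,0,0,0,0,0,0]
    - [0.6,0,0,0,0,0,0]
    - [0.6,0,0,0,0,0,0]
    - [0.6,0,0,0,0,0,0]

```text
time: 80.8
position: [0.5955, -0.1552, 0.2551]
tool_rot: [-0.673, 0.724, -0.11, 0.102]
ft_force: [0.2, 0.4, 0.7]
grip_width: 0.0417
```

step_arm:
  steps:
    - [0.6,0,0,-0.2,0,0,0]
    - [0.6,0,0,-0.4,0,0,0]
    - [0.6,0,0,-0.6,0,0,0]
    - [0.6,0,0,-0.6,0,0,0]
    - [0.6,0,0,-0.2,0,0,0]
    - [0.6,0,0,0,0.5,0,0]
    - [0.6,0,0,0,0.46,0,0]
    - [0.6,0,0,0,0,0,0]
    - [0.6,0,0,0,0,0,0]
    - [0.6,0,0,0,0,0,0]

```text
time: 81.8
position: [0.5808, -0.1541, 0.3029]
tool_rot: [-0.665, 0.715, -0.158, 0.147]
ft_force: [0.4, 0.3, -0.7]
grip_width: 0.0417
```

```bash
python3 - <<'E'
from h import *
lg();plan(ledge([.048,.037,.0215]),RT)
q,d=snap('scene','s23')
cv2.imwrite('pics/c23.png',cv2.resize(q[130:230,200:310,::-1],None,fx=6,fy=6,interpolation=cv2.INTER_CUBIC))
E
```

```text
t 81.8 grasp in ledge [0.0655 0.0368 0.0712] F ledge [ 0.1  0.3 -0.8] w 0.04174490192707691
t 81.8 grasp now [ 0.6497 -0.1592  0.1542] w 0.0417 F [ 0.4  0.3 -0.7]
 rot units(8deg) [ 0.01 -0.    0.  ]  shift units(25mm): in current axes [-0.01  0.71  1.99]  after turn [-0.    0.71  1.99]
```

View pics/c23.png

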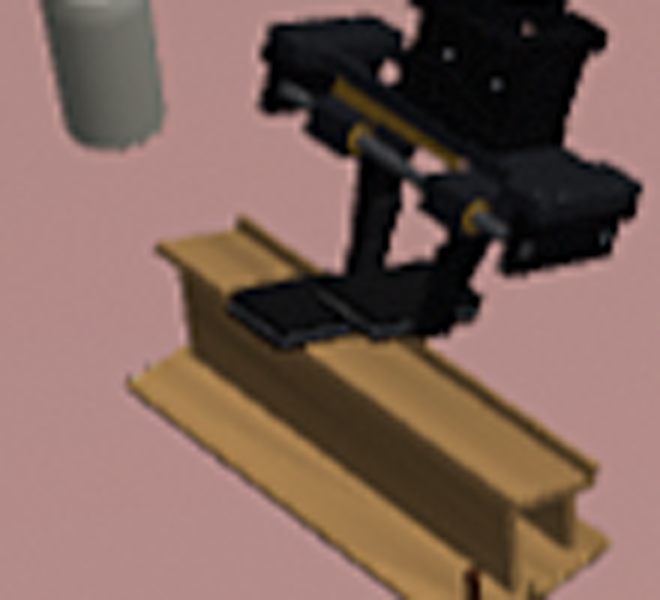

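A is held parallel above the ledge at (400,300), with B at rest behind it at (285,305). Moving down.

step_arm:
  steps:
    - [0.6,0,0.35,0,0,0,0]
    - [0.6,0,0.35,0.2,0,0,0]
    - [0.6,0,0,0.4,0,0,0]
    - [0.6,0,0,0.4,0,0,0]
    - [0.6,0,0,0.35,0,0,0]
    - [0.6,0,0,0.25,0,0,0]
    - [0.6,0,0,0.15,0,0,0]
    - [0.6,0,0,0,0,0,0]
    - [0.6,0,0,0,0,0,0]
    - [0.6,0,0,0,0,0,0]

```text
time: 82.85
position: [0.5833, -0.1543, 0.256]
tool_rot: [-0.665, 0.715, -0.159, 0.147]
ft_force: [0.4, 0.1, -1.2]
grip_width: 0.0418
```

```bash
python3 - <<'E'
from h import *
lg()
E
```

```text
t 82.85 grasp in ledge [0.0481 0.0368 0.0276] F ledge [-0.2  0.1 -1.2] w 0.04175425670920769
```

step_arm:
  steps:
    - [0.6,0,0,0.1,0,0,0]
    - [0.6,0,0,0.1,0,0,0]
    - [0.6,0,0,0.05,0,0,0]
    - [0.6,0,0,0,0,0,0]
    - [0.6,0,0,0,0,0,0]
    - [0.6,0,0,0,0,0,0]
    - [0.6,0,0,0,0,0,0]
    - [0.6,0,0,0,0,0,0]
    - [0.6,0,0,0,0,0,0]
    - [0.6,0,0,0,0,0,0]

```text
time: 83.85
position: [0.5859, -0.1545, 0.25]
tool_rot: [-0.665, 0.715, -0.158, 0.147]
ft_force: [0.7, 0.3, -0.2]
grip_width: 0.0417
```

```bash
python3 - <<'E'
from h import *
lg()
E
```

```text
t 83.85 grasp in ledge [0.0479 0.0369 0.0211] F ledge [ 0.5  0.3 -0.5] w 0.0417454986974031
```

step_arm:
  steps:
    - [0.6,0,0,0.06,0,0,0]
    - [0.6,0,0,0.04,0,0,0]
    - [0.6,0,0,0,0,0,0]
    - [0.6,0,0,0,0,0,0]
    - [0.6,0,0,0,0,0,0]
    - [0.6,0,0,0,0,0,0]
    - [0.6,0,0,0,0,0,0]
    - [0.6,0,0,0,0,0,0]
    - [0.6,0,0,0,0,0,0]
    - [0.6,0,0,0,0,0,0]

```text
time: 84.85
position: [0.5864, -0.1545, 0.249]
tool_rot: [-0.665, 0.715, -0.159, 0.147]
ft_force: [-6.0, -0.3, 8.7]
grip_width: 0.0416
```

```bash
python3 - <<'E'
from h import *
lg()
E
```

```text
t 84.85 grasp in ledge [0.048  0.0368 0.0199] F ledge [-1.7 -0.7 10.5] w 0.041612996447096484
```

Face contact. Sliding to the lip the same way.

step_arm:
  steps:
    - [0.6,0,0,-0.04,0,0,0]
    - [0.6,0,0.05,0,0,0,0]
    - [0.6,0,0.05,0,0,0,0]
    - [0.6,0,0.05,0,0,0,0]
    - [0.6,0,0.05,0,0,0,0]
    - [0.6,0,0,0,0,0,0]
    - [0.6,0,0,0,0,0,0]
    - [0.6,0,0,0,0,0,0]
    - [0.6,0,0,0,0,0,0]
    - [0.6,0,0,0,0,0,0]

```text
time: 85.85
position: [0.5826, -0.1546, 0.2472]
tool_rot: [-0.665, 0.715, -0.16, 0.147]
ft_force: [-0.1, -0.5, 5.3]
grip_width: 0.0416
```

```bash
python3 - <<'E'
from h import *
lg()
E
```

```text
t 85.85 grasp in ledge [0.044  0.0363 0.02  ] F ledge [ 2.2 -0.5  4.8] w 0.04161647167146399
```

step_arm:
  steps:
    - [0.6,0,0.05,-0.01,0,0,0]
    - [0.6,0,0,0,0,0,0]
    - [0.6,0,0,0,0,0,0]
    - [0.6,0,0,0,0,0,0]
    - [0.6,0,0,0,0,0,0]
    - [0.6,0,0,0,0,0,0]
    - [0.6,0,0,0,0,0,0]
    - [0.6,0,0,0,0,0,0]
    - [0.6,0,0,0,0,0,0]
    - [0.6,0,0,0,0,0,0]

```text
time: 86.85
position: [0.5809, -0.1543, 0.2465]
tool_rot: [-0.665, 0.715, -0.159, 0.147]
ft_force: [-0.2, -0.2, 5.2]
grip_width: 0.0419
```

```bash
python3 - <<'E'
from h import *
lg()
E
```

```text
t 86.85 grasp in ledge [0.042  0.0365 0.02  ] F ledge [ 2.  -0.2  4.8] w 0.041887352145648295
```

step_arm:
  steps:
    - [0.6,0,0.06,0,0,0,0]
    - [0.6,0,0,0,0,0,0]
    - [0.6,0,0,0,0,0,0]
    - [0.6,0,0,0,0,0,0]
    - [0.6,0,0,0,0,0,0]
    - [0.6,0,0,0,0,0,0]
    - [0.6,0,0,0,0,0,0]
    - [0.6,0,0,0,0,0,0]
    - [0.6,0,0,0,0,0,0]
    - [0.6,0,0,0,0,0,0]

```text
time: 87.85
position: [0.5804, -0.1542, 0.2462]
tool_rot: [-0.665, 0.715, -0.16, 0.148]
ft_force: [3.6, 1.2, 5.5]
grip_width: 0.0416
```

```bash
python3 - <<'E'
from h import *
lg()
E
```

```text
t 87.85 grasp in ledge [0.0417 0.0365 0.02  ] F ledge [5.5 1.5 3.5] w 0.04162682654780338
```

At the lip (the slope force jumped to 5.5 N). Releasing and retracting.

step_arm:
  steps:
    - [0.6,0,-0.04,-0.03,0,0,0]
    - [0.6,0,0,0,0,0,0]
    - [-0.25,0,0,0,0,0,0]
    - [-0.25,0,0,0,0,0,0]
    - [-0.25,0,0,0,0,0,0]
    - [-0.25,0,0,0,0,0,0]
    - [-0.25,0,0,-0.2,0,0,0]
    - [-0.25,0,0,-0.5,0,0,0]
    - [-0.25,0,0,-0.9,0,0,0]
    - [-0.25,0,0,-0.9,0,0,0]

```text
time: 88.85
position: [0.553, -0.152, 0.3044]
tool_rot: [-0.665, 0.715, -0.158, 0.147]
ft_force: [0.7, 0.2, 0.2]
grip_width: 0.0541
```

step_arm:
  steps:
    - [-0.25,0,0,-1,0,0,0]
    - [-0.25,0,0.5,-1,0,0,0]
    - [-0.25,0,1,-0.5,0,0,0]
    - [-0.25,0,1,0,-0.6,0,0]
    - [-0.25,0,1,0,-0.6,0,0]
    - [-0.25,0,1,0,-0.6,0,0]
    - [-0.25,0,0,0,-0.6,0,0]
    - [-0.25,0,0,0,-0.6,0,0]
    - [-0.25,0,0,0,0,0,0]
    - [-0.25,0,0,0,0,0,0]

```text
time: 89.85
position: [0.4235, -0.1425, 0.319]
tool_rot: [-0.681, 0.732, -0.007, 0.006]
ft_force: [-0.3, 0.6, -0.3]
grip_width: 0.0545
```

```bash
python3 prof.py h; python3 - <<'E'
from h import *
for n in ('top','scene'):
    f=np.load(f'pics/h{n}.npz');p=f['p'];W=world(n,f['d']);L=(W-LO)@RL
    m=((p.max(-1)<70)&(L[...,2]>.005)&(L[...,2]<.03)&(L[...,0]>-.02)&(L[...,0]<.1)&(abs(L[...,1])<.14)).astype(np.uint8)
    k,l,s,c=cv2.connectedComponentsWithStats(m)
    for i in range(1,k):
        if s[i,4]>60:
            Q=L[l==i];Q=Q[Q[:,2]>.010];print(n,np.round(sum(cv2.minAreaRect((Q[:,:2]*1000).astype(np.float32))[:2],()),1),cv2.minAreaRect((Q[:,:2]*1000).astype(np.float32))[2],'xr',np.percentile(Q[:,0],[1,99]).round(4))
    U=tou(W);Z=W[...,2];m=(Z>.044)&(Z<.06)&(U[...,0]<-.117)&(U[...,0]>-.18)&(abs(U[...,1])<.058);print(n,'bar',np.median(U[m],0).round(4))
a=np.load('pics/top0.npz')['p'].astype(int);b=np.load('pics/htop.npz')['p'].astype(int)
cv2.imwrite('pics/diff.png',np.abs(a-b).max(-1).clip(0,80)*3)
cv2.imwrite('pics/fin.png',np.load('pics/hscene.npz')['p'][:,:,::-1])
E
```

```text
top A -6:- 0:- 6:15.9 12:16.2 18:16.8 24:15.3 30:16.2 36:16.6 42:16.1 48:16.9 54:16.7 60:16.2 66:17.1 72:15.8 78:12.3 84:-
top B -6:- 0:- 6:16.7 12:16.7 18:15.8 24:16.8 30:15.5 36:15.7 42:16.0 48:16.6 54:17.4 60:16.2 66:16.2 72:15.9 78:10.7 84:-
scene A -6:- 0:- 6:12.1 12:14.1 18:13.3 24:13.0 30:12.6 36:13.1 42:13.2 48:13.2 54:13.3 60:13.4 66:13.4 72:10.3 78:7.4 84:-
scene B -6:- 0:- 6:13.0 12:13.0 18:13.0 24:12.2 30:12.8 36:14.3 42:13.1 48:13.4 54:12.7 60:13.2 66:13.9 72:9.1 78:8.8 84:-
top [41.1 36.5 70.7 42.5] 0.5413004755973816 xr [0.0062 0.076 ]
top [ 40.1 -39.3  41.9  72.6] 89.24154663085938 xr [0.0052 0.0761]
top bar [-0.1297  0.001   0.052 ]
scene [ 40.6 -38.3  44.5  78.8] 87.13679504394531 xr [0.0041 0.0789]
scene [39.8 36.2 45.2 76.9] 89.56314849853516 xr [0.0039 0.0778]
scene bar [-0.125   0.002   0.0491][ WARN:0@0.252] global loadsave.cpp:1063 imwrite_ Unsupported depth image for selected encoder is fallbacked to CV_8U.
```

View pics/hc.png

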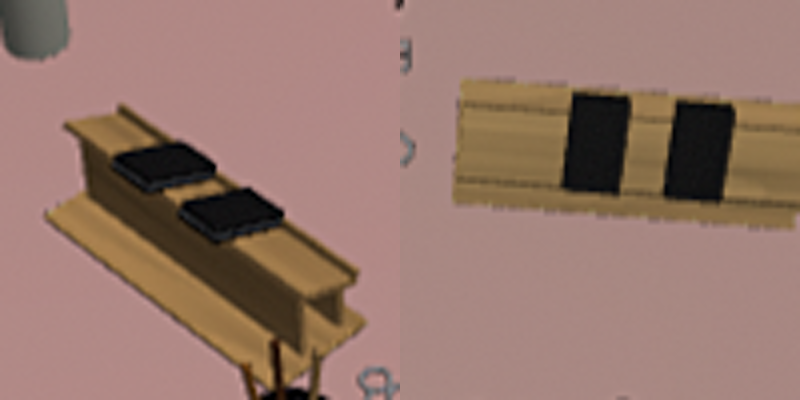

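View pics/diff.png

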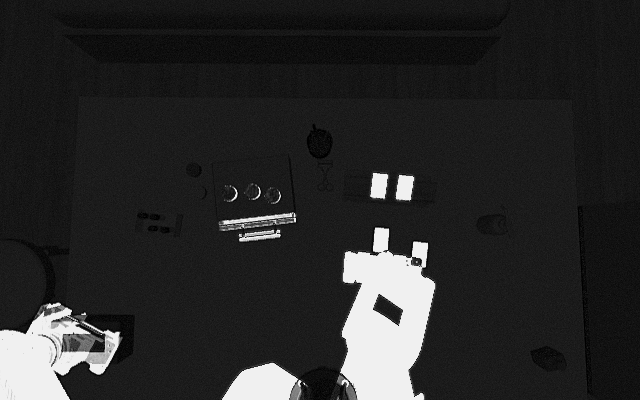

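View pics/fin.png

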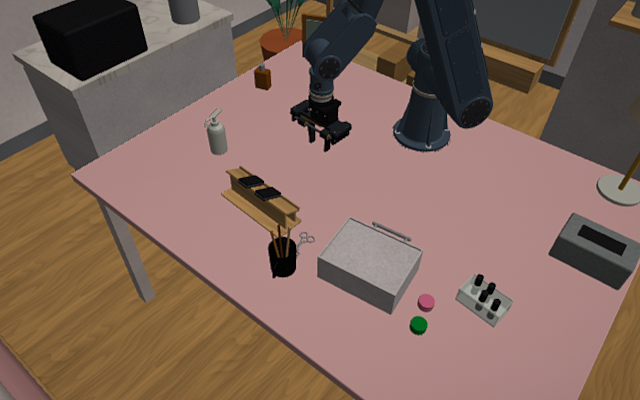

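Both compacts lie flat: constant 16 mm height, yaw within 1°, lower edges at the lip at x≈4–5 mm. The drawer is shut, the bystanders are unmoved in the difference image, and the arm is clear.

```bash
python3 - <<'E'
from h import *
print(robot.hand_in(), status.get_obs()['time'])
E
```

```text
the job is handed in; nothing more can be done
the job is handed in; nothing more can be done
```

I opened the drawer, put all three tins inside, shut it against its stop, and set both compacts (only two were present) flat on the sloped ledge. I handed the job in after about 90 s of the 210 s allowed.

- **One mistake, fixed:** I first set both compacts down a few millimetres too low, so their lower edges rode up on the lip. The depth profile showed it, and I re-gripped and re-seated both.
- **Compacts:** both top faces are an even 16 mm above the ledge along their length. Each is straight up the slope within about 1° in the top view (one reads 3° off in the coarser scene view). Their lower edges are at the lip. I felt each one touch it, and any remaining gap should be under about 1 mm.
- **Drawer:** the handle is 124 to 125 mm in from its open position, the front is flush, and the push met a hard stop. The tins can't be seen now that it is shut. My last look, just before I shut it, showed all three lying flat inside.
- **Bystanders:** the mug, pump, curler and lipstick stand show no movement against the first top picture.
- **Disagreement:** the two cameras differed by 3 to 5 mm in x. I used the average, and that offset is part of why the compacts first went down too low.

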